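Clear the bench scale and park its poise

ROBOT

A 7-joint arm with a two-finger parallel gripper is mounted at the origin on a cart in front of the work surface, level with it; the furniture and walls round the work are solid. World frame = base frame: x ahead of the robot, y to its left, z up, the work surface at z = 0. Lengths are in m, angles in rad, forces in N, time in s.
With the tool pointing down it reaches from about 0.35 to 0.9 m from the base axis. Payload 8.1 kg.
Tool frame: the origin (TCP) lies on the centre line of the jaws, within the pads' length; the fingertips stand 14 mm ahead of it and the grasp point (between the pads) lies 5 mm behind it (arm.tip_reach is the distance from the TCP to the fingertips, in m); z points along the fingers, y is the direction in which the jaws open and shut (so a half turn about z gives the same grasp; the last joint's range is limited). The gripper opens to 92 mm and grips with 3 to 60 N. Pads are 19 mm wide; open, the fingers measure 130 mm over their backs; the gripper's body (75 mm by 190 mm) begins 47 mm behind the grasp point.
Start: joints at [1.047, 0.434, 0.025, 1.573, -0.012, 1.134, -0.075], TCP at [0.255, -0.57, 0.241] pointing down, gripper open.
Joint ranges: [-2.62, 2.62], [-0.44, 2.09], [-1.27, 1.32], [0.08, 2.57], [-1.32, 4.46], [0.12, 2], [-2.74, 2.74]. Speed limits (rad/s): [2.22, 2.22, 3.01, 3.01, 3.14, 3.14, 3.14].

INTERFACE

Orientations are given as a rotation vector (axis times angle).
In Python, from cell import sensors, vision, arm, nets gives the robot as it stands.
- The arm moves only by the shell command python3 -m handwheel 'ROWS' [FORCE]. ROWS is JSON, a list of rows, each an object of numbers: "tx", "ty", "tz": the shift along the tool's x, y, z in cm; "wx", "wy", "wz": the turn, a rotation vector about the tool's x, y, z in degrees; "claw": the opening, from 0 (shut) to 1 (fully open). A call has 1 to 12 rows; each row is the pose to reach, as a shift and turn from the pose commanded when the call began, along the tool's axes at that moment; what a row does not reach only later rows make up. A row lasts 1/12 s, in which the tool goes at most 41.7 mm and 7.16 degrees, less where a joint would pass 70% of its speed; a pose out of reach is approached as far as the arm can. A call with a gripper value outside its range is refused whole. The fingers move at their own pace and stop on an object; FORCE is the grip in N (left out, the last holds). Time passes only in rows, so rows that repeat a pose let the fingers close. It gives the time, the measured TCP pose, the force and the opening at its end, in the units of the state.
- sensors.observe(): the state, without advancing time (a new reading comes with each control period).
- vision.get_image(name): name is "scene" or "top" or "wrist"; returns (picture, depth): 400x640x3 uint8, blue, green, red; 400x640 float32, m along the optical axis (not along the pixel's ray), 0 where there is no reading.
- vision.camera_model(name): a dict with "K" (3x3 intrinsics, pixels), "k1" (the pictures are not rectified: a ray, as slopes to the right and down, at radius r is drawn at 1 + k1 r^2 times it, then the intrinsics apply), "xyz" and "attitude" of the camera in the world; the wrist camera has in their place "hand_eye" (4x4, takes a point from camera to tool coordinates, whose origin is the TCP and whose axes are the flange's). Camera axes: x right, y down, z forward; pixel columns grow to the right and rows downward; lengths in m; the calibration is good to about 2 mm. A picture is of the moment at which its call begins: read the wrist's pose just before it. camera_model takes no time and is no camera call.
- arm.sign_off(): hands the job in, once; it reports no verdict.
Trained networks look in the newest picture that a camera, given by its name, has taken for a name from the list of things; names that differ only in an ending like _2 or _b are one class to them, and where a whole thing is asked for, a point or a joint stands for the part that bears it (a point fixed in the world has none). Each returns a list of dicts, best first, with "score" (0 to 1); they miss things now and then, are a little off and sometimes report something else, mostly with a low value. They report only what shows in the picture. A call takes as long as a camera call. They do not tell look-alikes from the thing itself.
- nets.cut_out(label, camera): "region" (400x640 bool, what is visible of it) and "uv" ([column, row] in pixels, amid what is visible of it).
The state is a dict: "clock": time; "joints": joint angles; "dq": joint speeds; "joint_efforts": joint torques, N m; "position": TCP position; "ee_rot": TCP orientation; "force": force on the tool from outside, world axes, zero at the start; "ft_torque": the same for the moment, N m; "width": opening from 0.0 (shut) to 1.0 (fully open).
Only numpy, scipy, OpenCV 4.12 (cv2) and the standard library are available. Lean on these libraries where they do the work, as an engineer would, in place of code of your own. Each camera call takes 0.05 s, during which the arm holds its last target.

TASK

The scale check is finished: take the pile of three disc weights off the pan one at a time, from the top down, and set each one down (do not drop it) flat and centred on the round pad whose ring has its own colour. When all three are on their pads, slide the poise along the beam until its pointer stands at the red marker, and let go of it there. Leave the stapler and the staple box where they are.

Things in the scene. Friction and masses are not known exactly. Their poses are not given: they have to be found in the camera images.
- poise_grip (a point): Poise: dark collar sliding on the scale's level bar, 30 mm long, top 93 mm over the desk; on it a black fin to grip, 14 mm thick along the bar, 22 mm across, top at 132 mm. This point: centre of the fin, 121 mm over the desk. y runs along the bar, x level from pan to bar. Slides along y, 1.5 N friction, stays where left, cannot turn; white pointer at its middle, low in front.
- red_mark (a point): Red marker (6 mm along y) on the ledge in front of the bar, +y of the poise; cannot be shifted. This point: beside the marker, right under the bar's axis, 54 mm over the desk: the poise is right when poise_grip is straight above it. Axes as poise_grip. Fixed scale: steel pan 150 mm square, 36 mm high, centre 130 mm in -x of the bar; bar 12 mm thick at 75 mm; end posts 274 mm apart, 90 mm high.
- weight_green: Green disc weight with bare steel centre on top, 34 mm across, 24 mm high, about 150 g, plain cylinder; at the start the top one of the pile on the pan, level, roughly centred. Origin: centre of its underside, z up.
- weight_yellow: Yellow disc weight with bare steel centre on top, 50 mm across, 24 mm high, about 300 g, plain cylinder; at the start the middle one of the pile on the pan, level, roughly centred. Origin: centre of its underside, z up.
- weight_blue: Blue disc weight with bare steel centre on top, 66 mm across, 24 mm high, about 500 g, plain cylinder; at the start the bottom one of the pile on the pan, level, roughly centred. Origin: centre of its underside, z up.
- pad_green: Flat round black rubber pad with a green ring, fixed on the desk; 62 mm across, 5 mm thick; the ring's outside is 46 mm across. Origin: centre of its underside on the desk top. No rim.
- pad_yellow: Flat round black rubber pad with a yellow ring, fixed on the desk; 78 mm across, 5 mm thick; the ring's outside is 62 mm across. Origin: centre of its underside on the desk top. No rim.
- pad_blue: Flat round black rubber pad with a blue ring, fixed on the desk; 94 mm across, 5 mm thick; the ring's outside is 78 mm across. Origin: centre of its underside on the desk top. No rim.
- stapler: Blue stapler, 44 x 128 x 30 mm, a bystander at the far left: leave it where it is. Origin: centre of its underside; long side along its y.
- staple_box: Small dark red box of staples, 36 x 52 x 22 mm, a bystander behind the scale: leave it where it is. Origin: centre of its underside; long side along its y.
Not all that is in view belongs to the job. Leave any pink look-alike of the weight_yellow alone.

How it is judged:
By the outcome, as a careful person would: the job done as asked, in the order asked, and still so for the second after the job is handed in, with the robot touching nothing.
It also fails if it takes over 104 s, if anything falls off the work surface, if the arm or the gripper's body presses on something with over 40 N, if the wrist force passes 120 N, or if a joint passes its speed limit or range.

## Working session

There is one attempt and no reset: what is moved stays moved. The work goes in short steps, Python scripts to look and compute and a shell command to move; the robot and the scene stay as the last step left them, time stands still between calls to the robot, and variables do not carry over. Pictures are saved under pics/ and viewed, and the job is handed in when it is done.

```bash
mkdir -p pics; ls; cat > h.py <<'E'
import numpy as np,cv2
from cell import sensors,vision,arm,nets
from scipy.spatial.transform import Rotation as R
def snap(n,f=None):
    s=sensors.observe(); im,d=vision.get_image(n)
    if f: cv2.imwrite('pics/'+f,im)
    return s,im,d
E
python3 - <<'E'
from h import *
s=sensors.observe();print(s)
for n in ('scene','top','wrist'):
    print(n,vision.camera_model(n)); snap(n,n+'0.png')
E
```

```text
pics
{'clock': 0.0, 'joints': array([ 1.04743511,  0.43520559,  0.02500598,  1.57405649, -0.01159007,
        1.13397442, -0.07509954]), 'dq': array([ 0.00105005, -0.00096867,  0.00041787, -0.00055026,  0.00023514,
        0.00108819, -0.00075729]), 'joint_efforts': array([ 6.02489454e-04, -6.67843151e+01,  9.85906497e-01, -3.14461613e+01,
       -6.03019260e-02,  4.30838345e-02,  1.17290519e-04]), 'position': array([ 0.25502867, -0.57009837,  0.23997184]), 'ee_rot': array([-3.07096323e+00, -6.55622699e-01,  7.33437039e-04]), 'force': array([-0.25457809, -0.28625079, -0.07103376]), 'ft_torque': array([0.00699696, 0.02711906, 0.03374201]), 'width': 0.9968513532403849}
scene {'K': array([[406.06325643,   0.        , 319.27806563],
       [  0.        , 406.06325643, 206.12427592],
       [  0.        ,   0.        ,   1.        ]]), 'k1': -0.07380788107612771, 'xyz': array([-0.1259871 ,  0.44265952,  0.68054798]), 'attitude': array([-1.21148062,  2.13432408, -1.13364234])}
top {'K': array([[445.64412196,   0.        , 321.11616935],
       [  0.        , 445.64412196, 203.17844106],
       [  0.        ,   0.        ,   1.        ]]), 'k1': -0.08657675870442758, 'xyz': array([0.49849711, 0.00271969, 1.45109272]), 'attitude': array([-2.17095502,  2.20319304, -0.06500644])}
wrist {'K': array([[338.1702546 ,   0.        , 320.19475515],
       [  0.        , 338.1702546 , 202.9732898 ],
       [  0.        ,   0.        ,   1.        ]]), 'k1': -0.07140365084711685, 'hand_eye': array([[ 5.09063718e-05, -9.60003019e-01, -2.79989645e-01,
         7.54960327e-02],
       [ 9.99999978e-01, -7.52465230e-06,  2.07615034e-04,
         2.20919974e-04],
       [-2.01417884e-04, -2.79989649e-01,  9.60002998e-01,
        -1.43236484e-01],
       [ 0.00000000e+00,  0.00000000e+00,  0.00000000e+00,
         1.00000000e+00]])}
```

View pics/scene0.png

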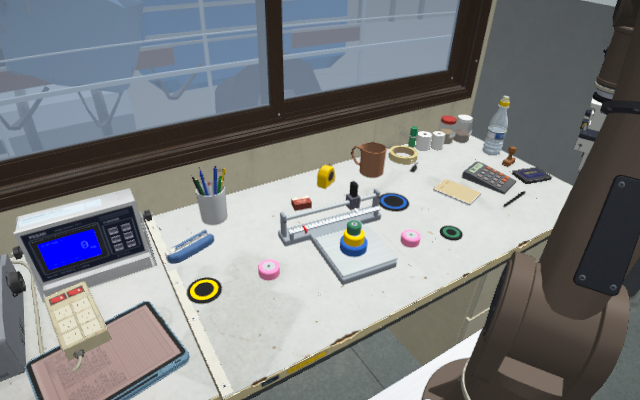

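View pics/top0.png

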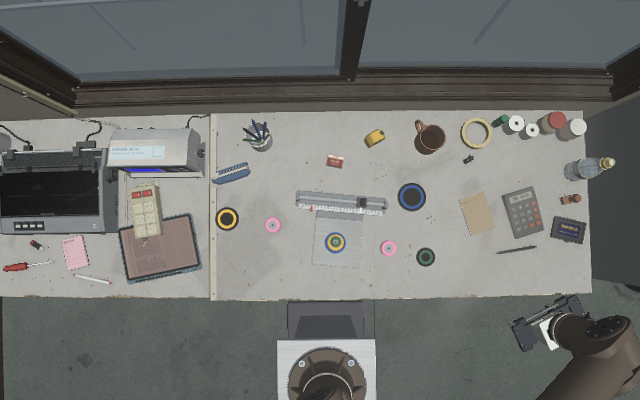

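View pics/wrist0.png

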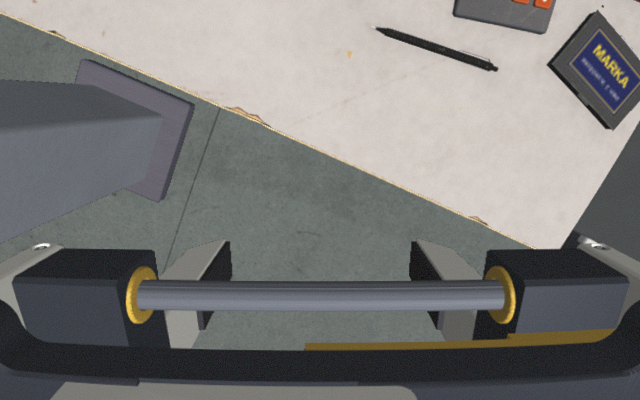

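The top view shows the pile at (336,242), the yellow pad at (227,218), the blue pad at (412,197), the green pad at (426,257), and the poise at (361,203) with the red mark at (311,207). The pink decoys are at (272,225) and (388,248). Next I measure these.

```bash
cat >> h.py <<'E'
def campose(n,s=None):
    m=vision.camera_model(n)
    if n=='wrist':
        T=np.eye(4);T[:3,:3]=R.from_rotvec(s['ee_rot']).as_matrix();T[:3,3]=s['position']
        return m,T@m['hand_eye']
    T=np.eye(4);T[:3,:3]=R.from_rotvec(m['attitude']).as_matrix();T[:3,3]=m['xyz'];return m,T
def ray(n,uv,s=None):
    m,T=campose(n,s);K=m['K']
    p=cv2.undistortPoints(np.array([[uv]],float),K,np.array([m['k1'],0,0,0,0.]))[0,0]
    return T[:3,3],T[:3,:3]@np.array([p[0],p[1],1])
def onz(n,uv,z,s=None):
    o,d=ray(n,uv,s);return o+d*(z-o[2])/d[2]
def tri(rs):
    A=np.zeros((3,3));b=np.zeros(3)
    for o,d in rs:
        d=d/np.linalg.norm(d);P=np.eye(3)-np.outer(d,d);A+=P;b+=P@o
    x=np.linalg.solve(A,b)
    return x,[np.linalg.norm(np.cross(x-o,d/np.linalg.norm(d))) for o,d in rs]
def proj(n,X,s=None):
    m,T=campose(n,s);p=T[:3,:3].T@(np.array(X)-T[:3,3])
    return cv2.projectPoints(p[None],np.zeros(3),np.zeros(3),m['K'],np.array([m['k1'],0,0,0,0.]))[0][0,0]
def dep(n,uv,d,s=None):
    o,r=ray(n,uv,s);u,v=int(round(uv[0])),int(round(uv[1]));q=np.median(d[v-1:v+2,u-1:u+2]);return o+r*q
def look(n,labels,s,im,d,k=2,smin=.3):
    out={}
    for l in labels:
        for i,c in enumerate(nets.cut_out(l,n)[:k]):
            if c['score']<smin: continue
            g=c['region'];v,u=np.nonzero(g)
            print(n,l,round(c['score'],2),'uv',np.round(c['uv'],1),'n',g.sum(),'bb',u.min(),v.min(),u.max(),v.max(),'mean',np.round([u.mean(),v.mean()],1),'P',np.round(dep(n,c['uv'],d,s),4))
            out.setdefault(l,[]).append(c)
    return out
ALL=['poise_grip','weight_green','weight_yellow','weight_blue','pad_green','pad_yellow','pad_blue','stapler','staple_box']
E
python3 - <<'E'
from h import *
for n in ('top','scene'):
    s,im,d=snap(n); look(n,ALL,s,im,d)
    if n=='scene': cv2.imwrite('pics/sz.png',cv2.resize(im[170:300,260:480],None,fx=3.6,fy=3.6,interpolation=cv2.INTER_CUBIC))
    else: cv2.imwrite('pics/tz.png',cv2.resize(im[170:280,280:450],None,fx=4.6,fy=4.6,interpolation=cv2.INTER_CUBIC))
E
```

```text
top poise_grip 0.53 uv [360.7 204.5] n 101 bb 357 198 366 210 mean [361.5 203. ] P [ 0.577  -0.1101  0.128 ]
top weight_green 0.66 uv [336.3 241.5] n 103 bb 330 237 341 247 mean [335.5 242. ] P [ 0.468  -0.0362  0.1106]
top weight_green 0.41 uv [227.2 220.8] n 448 bb 215 208 238 230 mean [226.6 219.2] P [0.5375 0.3143 0.0081]
top weight_yellow 0.64 uv [331.6 243.3] n 71 bb 328 236 340 250 mean [332.  244.5] P [ 0.4628 -0.0221  0.1097]
top weight_yellow 0.55 uv [389.5 250.1] n 178 bb 381 241 394 256 mean [387.6 248.5] P [ 0.436  -0.2081  0.0253]
top weight_blue 0.52 uv [328.2 244.6] n 98 bb 325 233 344 253 mean [332.3 243.6] P [ 0.4583 -0.0121  0.0836]
top pad_green 0.85 uv [426.  254.7] n 249 bb 416 248 433 264 mean [424.9 256.1] P [ 0.4181 -0.3295  0.0059]
top pad_green 0.62 uv [336.5 159.4] n 166 bb 328 155 343 167 mean [335.5 160.9] P [ 0.7303 -0.0438  0.0241]
top pad_yellow 0.76 uv [229.4 221.7] n 447 bb 215 208 239 230 mean [226.9 219.1] P [0.5345 0.3073 0.0068]
top pad_blue 0.68 uv [409.1 198.8] n 621 bb 397 184 425 211 mean [411.  197.2] P [ 0.6006 -0.2792  0.0046]
top stapler
[... 709 characters left out ...]
7 mean [353.1 249.1] P [ 0.44   -0.0185  0.0596]
scene pad_green 0.69 uv [353.9 195.7] n 307 bb 345 182 360 211 mean [353.2 197.4] P [ 0.578  -0.1116  0.0978]
scene pad_green 0.58 uv [450.  234.1] n 268 bb 440 225 461 239 mean [450.4 232.2] P [ 0.4054 -0.3156  0.0067]
scene pad_yellow 0.76 uv [204.1 290.8] n 715 bb 187 278 221 303 mean [203.8 290.6] P [0.5389 0.319  0.0053]
scene pad_blue 0.8 uv [394.2 200.1] n 442 bb 379 193 408 211 mean [393.7 202.3] P [ 0.6097 -0.2915  0.0056]
scene stapler 0.55 uv [188.2 250.8] n 849 bb 165 230 213 263 mean [189.3 246.9] P [0.6664 0.3134 0.0247]
scene staple_box 0.83 uv [302.  204.9] n 251 bb 291 196 311 210 mean [301.2 203.1] P [ 0.7112 -0.0306  0.0162]
```

View pics/tz.png

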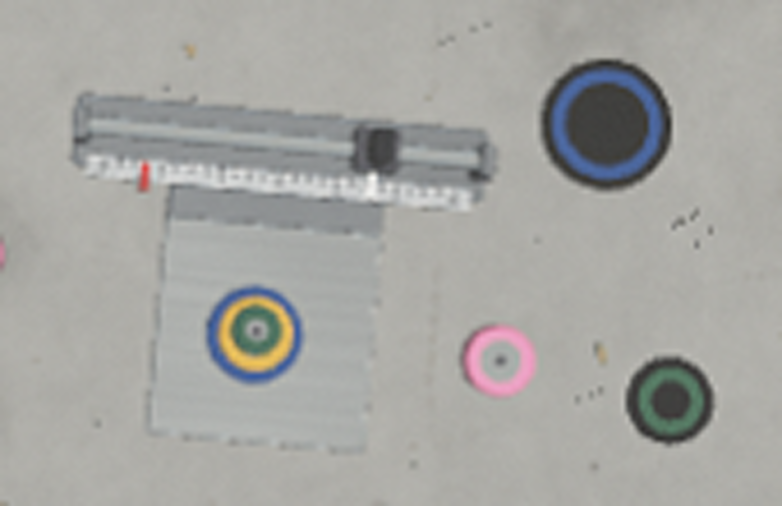

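View pics/sz.png

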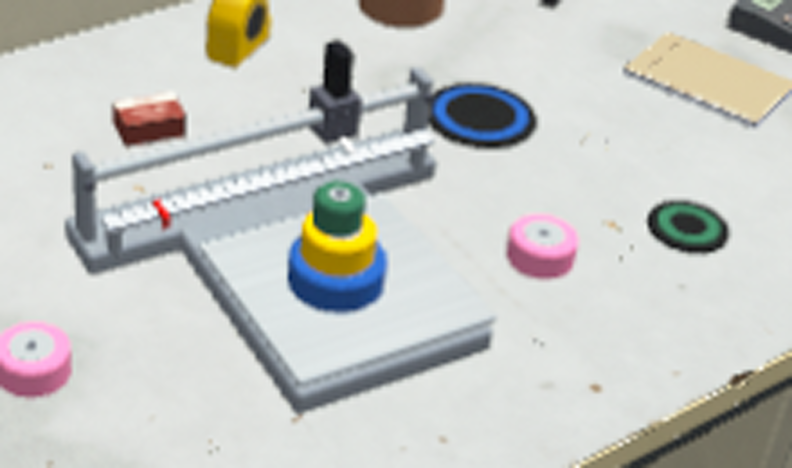

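```bash
cat >> h.py <<'E'
HUE={'green':(45,90),'yellow':(20,34),'blue':(100,120)}
def cmask(im,c,smin=90,vmin=40):
    h=cv2.cvtColor(im,cv2.COLOR_BGR2HSV);a,b=HUE[c]
    return ((h[...,0]>=a)&(h[...,0]<=b)&(h[...,1]>=smin)&(h[...,2]>=vmin)).astype(np.uint8)
def ringc(n,im,c,z,near,rad,s=None):
    """mean of colour pixels mapped onto plane z within rad of near: circle fit by min enclosing"""
    m=cmask(im,c);v,u=np.nonzero(m)
    P=np.array([onz(n,(a,b),z,s)[:2] for a,b in zip(u,v) if np.linalg.norm(onz(n,(a,b),z,s)[:2]-near)<rad])
    if len(P)<8: return None
    (cx,cy),r=cv2.minEnclosingCircle(P.astype(np.float32)*1000)
    return np.round(P.mean(0),4),(round(cx/1000,4),round(cy/1000,4),round(r,1)),len(P)
E
python3 - <<'E'
from h import *
for n in ('top','scene'):
    s,im,d=snap(n)
    for c,p in (('green',(.415,-.325)),('yellow',(.537,.316)),('blue',(.607,-.288))):
        print(n,c,ringc(n,im,c,.005,np.array(p),.055,s))
E
```

```text
top green None
top yellow (array([0.5446, 0.3181]), (0.5453, 0.3183, 32.6), 181)
top blue (array([ 0.6084, -0.2867]), (0.6083, -0.287, 39.1), 195)
scene green (array([ 0.4119, -0.3272]), (0.4127, -0.3273, 24.3), 110)
scene yellow (array([0.5438, 0.3176]), (0.5455, 0.3181, 33.3), 311)Traceback (most recent call last):
  File "<stdin>", line 5, in <module>
  File "h.py", line 48, in ringc
    P=np.array([onz(n,(a,b),z,s)[:2] for a,b in zip(u,v) if np.linalg.norm(onz(n,(a,b),z,s)[:2]-near)<rad])
                                                                           ~~~^^^^^^^^^^^^^
  File "h.py", line 19, in onz
    o,d=ray(n,uv,s);return o+d*(z-o[2])/d[2]
        ~~~^^^^^^^^
  File "h.py", line 15, in ray
    m,T=campose(n,s);K=m['K']
        ~~~~~~~^^^^^
  File "h.py", line 9, in campose
    m=vision.camera_model(n)
ValueError: time passes only in moves, steps and waits
```

```bash
python3 - <<'E'
s=open('h.py').read()
s=s.replace("def campose","import functools,json\n@functools.lru_cache(None)\ndef cm(n): return vision.camera_model(n)\ndef campose").replace("m=vision.camera_model(n)\n    if","m=cm(n)\n    if")
a=s.index("def ringc");s=s[:a]+'''def onzv(n,uv,z,s=None):
    m,T=campose(n,s)
    p=cv2.undistortPoints(np.asarray(uv,float).reshape(-1,1,2),m['K'],np.array([m['k1'],0,0,0,0.]))[:,0]
    D=np.c_[p,np.ones(len(p))]@T[:3,:3].T;o=T[:3,3]
    return o+D*((z-o[2])/D[:,2])[:,None]
def ringc(n,im,c,z,near,rad,s=None,smin=70):
    m=cmask(im,c,smin);m=cv2.morphologyEx(m,cv2.MORPH_OPEN,np.ones((2,2),np.uint8));v,u=np.nonzero(m)
    P=onzv(n,np.c_[u,v],z,s)[:,:2];P=P[np.linalg.norm(P-near,axis=1)<rad]
    if len(P)<8: return None
    (cx,cy),r=cv2.minEnclosingCircle(P.astype(np.float32)*1000)
    return 'mean',np.round(P.mean(0),4),'mec',(round(cx/1000,4),round(cy/1000,4),round(r,1)),len(P)
'''
open('h.py','w').write(s)
E
python3 - <<'E'
from h import *
for n in ('top','scene'):
    s,im,d=snap(n)
    for c,p in (('green',(.415,-.325)),('yellow',(.545,.318)),('blue',(.607,-.288))):
        print(n,c,ringc(n,im,c,.005,np.array(p),.055,s,60))
    for c,z in (('green',.108),('yellow',.084),('blue',.06)):
        print(n,'w',c,ringc(n,im,c,z,np.array((.465,-.035)),.045,s,60))
    h=cv2.cvtColor(im,cv2.COLOR_BGR2HSV)
    print(n,'px green top hsv',h[241,333] if n=='top' else h[228,353])
    # red mark
    red=((h[...,0]<6)|(h[...,0]>174))&(h[...,1]>150)
    v,u=np.nonzero(red);b=(v>200)&(v<215)&(u>300)&(u<320) if n=='top' else (v>220)&(v<240)&(u>295)&(u<315)
    print('red',u[b].mean(),v[b].mean(),b.sum(), u[b].min(),u[b].max(),v[b].min(),v[b].max())
E
```

```text
top green ('mean', array([ 0.409, -0.331]), 'mec', (0.4089, -0.3306, 22.3), 86)
top yellow ('mean', array([0.5411, 0.3143]), 'mec', (0.5417, 0.3143, 32.1), 181)
top blue ('mean', array([ 0.6043, -0.2899]), 'mec', (0.6049, -0.2909, 40.3), 226)
top w green ('mean', array([ 0.4668, -0.0369]), 'mec', (0.4659, -0.0369, 14.6), 42)
top w yellow ('mean', array([ 0.4609, -0.0358]), 'mec', (0.4627, -0.0365, 24.3), 106)
top w blue ('mean', array([ 0.4607, -0.0327]), 'mec', (0.4616, -0.0364, 32.0), 97)
top px green top hsv [ 71  24 146]
red 311.0 207.5 4 311 311 206 209
scene green ('mean', array([ 0.4078, -0.3261]), 'mec', (0.4081, -0.3264, 25.2), 129)
scene yellow ('mean', array([0.5398, 0.3173]), 'mec', (0.5414, 0.3171, 33.2), 320)
scene blue ('mean', array([ 0.6024, -0.2845]), 'mec', (0.6035, -0.2861, 42.3), 209)
scene w green ('mean', array([ 0.4517, -0.0216]), 'mec', (0.4557, -0.022, 27.0), 150)
scene w yellow ('mean', array([ 0.4461, -0.0215]), 'mec', (0.4523, -0.0244, 30.8), 208)
scene w blue ('mean', array([ 0.4449, -0.02  ]), 'mec', (0.4532, -0.0268, 35.8), 197)
scene px green top hsv [ 76 128 106]
red 304.6923076923077 229.0 13 303 306 226 232
```

```bash
python3 - <<'E'
from h import *
for n in ('top','scene','wrist'):
  for i in range(3):
    m=vision.camera_model(n); print(n,m['K'][0],m['k1'],m.get('xyz'),m.get('attitude'), m['hand_eye'][:3,3] if n=='wrist' else '')
s,im,d=snap('top')
c=np.mean(np.argwhere(cmask(im,'yellow')[200:240,210:245]),0);print(c)
print(onz('top',(227,219),.005),onzv('top',[(227,219)],.005), proj('top',onz('top',(227,219),.005)))
E
```

```text
top [445.64412196   0.         321.11616935] -0.08657675870442758 [0.49849711 0.00271969 1.45109272] [-2.17095502  2.20319304 -0.06500644] 
top [445.64412196   0.         321.11616935] -0.08657675870442758 [0.49849711 0.00271969 1.45109272] [-2.17095502  2.20319304 -0.06500644] 
top [445.64412196   0.         321.11616935] -0.08657675870442758 [0.49849711 0.00271969 1.45109272] [-2.17095502  2.20319304 -0.06500644] 
scene [406.06325643   0.         319.27806563] -0.07380788107612771 [-0.1259871   0.44265952  0.68054798] [-1.21148062  2.13432408 -1.13364234] 
scene [406.06325643   0.         319.27806563] -0.07380788107612771 [-0.1259871   0.44265952  0.68054798] [-1.21148062  2.13432408 -1.13364234] 
scene [406.06325643   0.         319.27806563] -0.07380788107612771 [-0.1259871   0.44265952  0.68054798] [-1.21148062  2.13432408 -1.13364234] 
wrist [338.1702546    0.         320.19475515] -0.07140365084711685 None None [ 0.07549595  0.00021985 -0.14323615]
wrist [338.1702546    0.         320.19475515] -0.07140365084711685 None None [ 0.07549595  0.00021985 -0.14323615]
wrist [338.1702546    0.         320.19475515] -0.07140365084711685 None None [ 0.07549595  0.00021985 -0.14323615]
[18.83707865 16.29213483]
[0.54343177 0.3155795  0.005     ] [[0.54343177 0.3155795  0.005     ]] [227. 219.]
```

```bash
cat >> h.py <<'E'
def plan(x,y,z,yaw):
    """tool down, tool x at world yaw (deg); prints shift from present pose"""
    s=sensors.observe();Rt=R.from_rotvec(s['ee_rot'])
    Rg=R.from_euler('z',yaw,degrees=True)*R.from_euler('x',180,degrees=True)
    t=Rt.inv().apply(np.array([x,y,z])-s['position'])*100
    w=(Rt.inv()*Rg).as_rotvec(degrees=True)
    print('tx %.2f ty %.2f tz %.2f wx %.2f wy %.2f wz %.2f | rows %d'%(*t,*w,np.ceil(max(np.linalg.norm(t)/4.17,np.linalg.norm(w)/7.16))))
def yawof():
    X=R.from_rotvec(sensors.observe()['ee_rot']).apply([1,0,0]);return np.degrees(np.arctan2(X[1],X[0]))
E
python3 -c "
from h import *
print(yawof());plan(.43,-.04,.30,0)"
```

```text
24.108547710106578
tx 37.61 ty -41.29 tz -5.93 wx 0.00 wy -0.00 wz 24.11 | rows 14
```

```bash
python3 -m handwheel '[{"tx":3,"ty":-3,"tz":-1,"wz":3,"claw":1},{"tx":37.6,"ty":-41.3,"tz":-5.9,"wz":24.1,"claw":1},{"tx":37.6,"ty":-41.3,"tz":-5.9,"wz":24.1,"claw":1},{"tx":37.6,"ty":-41.3,"tz":-5.9,"wz":24.1,"claw":1},{"tx":37.6,"ty":-41.3,"tz":-5.9,"wz":24.1,"claw":1},{"tx":37.6,"ty":-41.3,"tz":-5.9,"wz":24.1,"claw":1},{"tx":37.6,"ty":-41.3,"tz":-5.9,"wz":24.1,"claw":1},{"tx":37.6,"ty":-41.3,"tz":-5.9,"wz":24.1,"claw":1},{"tx":37.6,"ty":-41.3,"tz":-5.9,"wz":24.1,"claw":1},{"tx":37.6,"ty":-41.3,"tz":-5.9,"wz":24.1,"claw":1},{"tx":37.6,"ty":-41.3,"tz":-5.9,"wz":24.1,"claw":1},{"tx":37.6,"ty":-41.3,"tz":-5.9,"wz":24.1,"claw":1}]'
python3 -c "
from h import *
print(yawof());plan(.43,-.04,.30,0)"
```

```text
24.108547710106578
tx 37.61 ty -41.29 tz -5.93 wx 0.00 wy -0.00 wz 24.11 | rows 14invalid input
```

```bash
python3 -m handwheel '[{"tx":3.0,"ty":-3.0,"tz":-1.0,"wx":0,"wy":0,"wz":3.0,"claw":1.0}]'; python3 -m handwheel --help | head -20
```

```text
clock: 1.48
position: [0.2648, -0.5374, 0.2481]
ee_rot: [3.09, 0.564, -0.007]
force: [-0.2, 0.7, 0.1]
width: 1.002invalid input: not JSON, or not a number
```

```bash
python3 -c "
from h import *
print(yawof());plan(.43,-.04,.30,0)"
```

```text
20.674058602274467
tx 33.00 ty -40.71 tz -5.32 wx 0.02 wy 0.26 wz 20.67 | rows 13
```

```bash
python3 -m handwheel '[{"tx":32.6,"ty":-40.6,"tz":-4.9,"wz":21.1},{"tx":32.6,"ty":-40.6,"tz":-4.9,"wz":21.1},{"tx":32.6,"ty":-40.6,"tz":-4.9,"wz":21.1},{"tx":32.6,"ty":-40.6,"tz":-4.9,"wz":21.1},{"tx":32.6,"ty":-40.6,"tz":-4.9,"wz":21.1},{"tx":32.6,"ty":-40.6,"tz":-4.9,"wz":21.1},{"tx":32.6,"ty":-40.6,"tz":-4.9,"wz":21.1},{"tx":32.6,"ty":-40.6,"tz":-4.9,"wz":21.1},{"tx":32.6,"ty":-40.6,"tz":-4.9,"wz":21.1},{"tx":32.6,"ty":-40.6,"tz":-4.9,"wz":21.1},{"tx":32.6,"ty":-40.6,"tz":-4.9,"wz":21.1},{"tx":32.6,"ty":-40.6,"tz":-4.9,"wz":21.1}]'
```

```text
invalid input
```

```bash
python3 -c "
from h import *
print(yawof());plan(.43,-.04,.30,0)"
```

```text
20.674058602274467
tx 33.00 ty -40.71 tz -5.32 wx 0.02 wy 0.26 wz 20.67 | rows 13
```

```bash
python3 -m handwheel '[{"tx":32.6,"ty":-40.6,"tz":-4.9,"wx":0,"wy":0,"wz":21.1,"claw":1},{"tx":32.6,"ty":-40.6,"tz":-4.9,"wx":0,"wy":0,"wz":21.1,"claw":1},{"tx":32.6,"ty":-40.6,"tz":-4.9,"wx":0,"wy":0,"wz":21.1,"claw":1},{"tx":32.6,"ty":-40.6,"tz":-4.9,"wx":0,"wy":0,"wz":21.1,"claw":1},{"tx":32.6,"ty":-40.6,"tz":-4.9,"wx":0,"wy":0,"wz":21.1,"claw":1},{"tx":32.6,"ty":-40.6,"tz":-4.9,"wx":0,"wy":0,"wz":21.1,"claw":1},{"tx":32.6,"ty":-40.6,"tz":-4.9,"wx":0,"wy":0,"wz":21.1,"claw":1},{"tx":32.6,"ty":-40.6,"tz":-4.9,"wx":0,"wy":0,"wz":21.1,"claw":1},{"tx":32.6,"ty":-40.6,"tz":-4.9,"wx":0,"wy":0,"wz":21.1,"claw":1},{"tx":32.6,"ty":-40.6,"tz":-4.9,"wx":0,"wy":0,"wz":21.1,"claw":1},{"tx":32.6,"ty":-40.6,"tz":-4.9,"wx":0,"wy":0,"wz":21.1,"claw":1},{"tx":32.6,"ty":-40.6,"tz":-4.9,"wx":0,"wy":0,"wz":21.1,"claw":1}]'; python3 -c "
from h import *
print(yawof());plan(.43,-.04,.30,0)"
```

```text
clock: 2.48
position: [0.4204, -0.0576, 0.2976]
ee_rot: [3.141, -0.0, 0.002]
force: [1.1, -0.2, 0.7]
width: 1.0
-0.007006753542156793
tx 0.96 ty -1.76 tz -0.24 wx 0.02 wy -0.06 wz -0.01 | rows 1
```

```bash
python3 -m handwheel '[{"tx":1,"ty":0,"tz":0,"wx":0,"wy":0,"wz":0,"claw":1},{"tx":1,"ty":0,"tz":0,"wx":0,"wy":0,"wz":0,"claw":1}]'; cat >> h.py <<'E'
def disc(n,im,c,z,near,rad,s=None,smin=70):
    """centre of coloured ring/disc on plane z: outer contour ellipse fit in plane coords"""
    m=cmask(im,c,smin);k,lab,st,cen=cv2.connectedComponentsWithStats(m)
    v,u=np.nonzero(m);P=onzv(n,np.c_[u,v],z,s)[:,:2];ok=np.linalg.norm(P-near,axis=1)<rad
    mm=np.zeros_like(m);mm[v[ok],u[ok]]=1
    cs,_=cv2.findContours(cv2.resize(mm*255,None,fx=4,fy=4,interpolation=cv2.INTER_LINEAR)>127 if 0 else mm,cv2.RETR_EXTERNAL,cv2.CHAIN_APPROX_NONE)
    if not cs: return None
    C=np.concatenate([q[:,0] for q in cs if len(q)>6]);H=cv2.convexHull(C)[:,0]
    Q=onzv(n,H,z,s)[:,:2]
    A=np.c_[2*Q,np.ones(len(Q))];b=(Q**2).sum(1);q=np.linalg.lstsq(A,b,rcond=None)[0]
    r=np.sqrt(q[2]+q[0]**2+q[1]**2);res=np.abs(np.linalg.norm(Q-q[:2],axis=1)-r).max()
    return np.round(q[:2],4),'r',round(r*1000,1),'res',round(res*1000,1),mm.sum()
E
python3 - <<'E'
from h import *
for n in ('wrist','top','scene'):
    s,im,d=snap(n,n+'1.png'); print(s['position'])
    look(n,ALL[:4],s,im,d)
    for c,p in (('green',(.411,-.328)),('yellow',(.544,.317)),('blue',(.6075,-.288))):
        print(n,c,disc(n,im,c,.005,np.array(p),.055,s,60))
    for c,z in (('green',.108),('yellow',.084),('blue',.06)):
        print(n,'w',c,disc(n,im,c,z,np.array((.464,-.036)),.045,s,60))
E
```

```text
clock: 2.65
position: [0.4322, -0.0572, 0.2975]
ee_rot: [-3.141, -0.009, -0.003]
force: [-1.1, -1.0, -0.8]
width: 1.002
[ 0.43219806 -0.05718141  0.29752413]
wrist poise_grip 0.97 uv [378.8  24.6] n 1418 bb 362 0 399 59 mean [381.6  23.9] P [ 0.5781 -0.1084  0.1167]
wrist weight_green 0.68 uv [297.7 149.8] n 968 bb 280 128 313 164 mean [296.7 146. ] P [ 0.4654 -0.0351  0.108 ]
wrist weight_yellow 0.97 uv [435.7 161.2] n 1313 bb 414 140 456 179 mean [435.1 159.4] P [ 0.4421 -0.2019  0.0238]
wrist weight_yellow 0.75 uv [312.1 151.1] n 787 bb 275 123 321 170 mean [299.9 146.6] P [ 0.464  -0.0492  0.106 ]
wrist weight_blue 0.8 uv [309.1 127. ] n 959 bb 270 116 328 173 mean [300.8 140.8] P [ 0.4859 -0.0456  0.0821]
wrist green (array([ 0.4118, -0.3268]), 'r', np.float64(23.7), 'res', np.float64(0.8), np.uint64(626))
wrist yellow (array([0.5443, 0.3169]), 'r', np.float64(32.0), 'res', np.float64(0.9), np.uint64(993))
wrist blue (array([ 0.6075, -0.2868]), 'r', np.float64(39.9), 'res', np.float64(0.8), np.uint64(1348))
wrist w green (array([ 0.4689, -0.0337]), 'r', np.float64(16.0), 'res', 
[... 1731 characters left out ...]
250.9] n 294 bb 340 238 367 257 mean [353.5 249.4] P [ 0.4367 -0.0145  0.0558]
scene green (array([ 0.4129, -0.3273]), 'r', np.float64(24.6), 'res', np.float64(1.3), np.uint64(127))
scene yellow (array([0.5453, 0.318 ]), 'r', np.float64(32.8), 'res', np.float64(1.4), np.uint64(321))
scene blue (array([ 0.6092, -0.2864]), 'r', np.float64(41.8), 'res', np.float64(0.9), np.uint64(208))
scene w green (array([ 0.4584, -0.0243]), 'r', np.float64(23.9), 'res', np.float64(8.8), np.uint64(156))
scene w yellow (array([ 0.4555, -0.024 ]), 'r', np.float64(30.0), 'res', np.float64(5.2), np.uint64(223))
scene w blue (array([ 0.4571, -0.0278]), 'r', np.float64(35.5), 'res', np.float64(3.6), np.uint64(224))
```

View pics/wrist1.png

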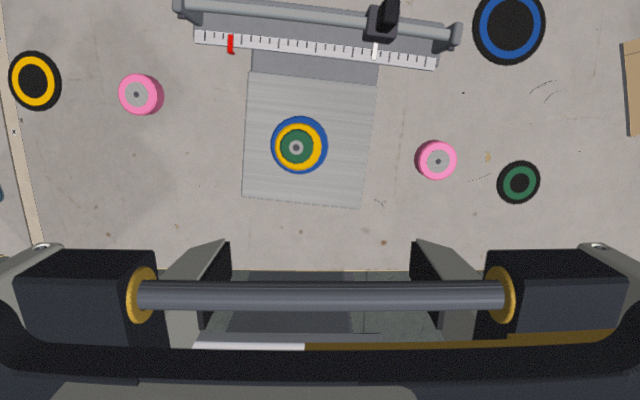

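The wrist view shows the pile at (299,146), the fin at (388,15), the red mark at (230,44), the pads at (35,81), (509,27) and (518,182), and the decoys at (140,95) and (435,159). All three cameras agree on the pads within about 1.5 mm.

```bash
python3 -c "
from h import *
print(sensors.observe()['clock'],sensors.observe()['position']);plan(.469,-.0337,.16,0);plan(.469,-.0337,.101,0)"
```

```text
3.4 [ 0.43029743 -0.05961692  0.29700014]
tx 3.87 ty -2.59 tz 13.70 wx 0.00 wy 0.00 wz 0.00 | rows 4
tx 3.87 ty -2.59 tz 19.60 wx 0.00 wy 0.00 wz 0.00 | rows 5
```

```bash
python3 -m handwheel '[{"tx":3.9,"ty":-2.6,"tz":13.7,"wx":0,"wy":0,"wz":0,"claw":0.7},{"tx":3.9,"ty":-2.6,"tz":13.7,"wx":0,"wy":0,"wz":0,"claw":0.7},{"tx":3.9,"ty":-2.6,"tz":13.7,"wx":0,"wy":0,"wz":0,"claw":0.7},{"tx":3.9,"ty":-2.6,"tz":13.7,"wx":0,"wy":0,"wz":0,"claw":0.7},{"tx":3.9,"ty":-2.6,"tz":13.7,"wx":0,"wy":0,"wz":0,"claw":0.7},{"tx":3.9,"ty":-2.6,"tz":13.7,"wx":0,"wy":0,"wz":0,"claw":0.7},{"tx":3.9,"ty":-2.6,"tz":13.7,"wx":0,"wy":0,"wz":0,"claw":0.7}]' 15;  python3 - <<'E'
from h import *
s,im,d=snap('wrist','wrist2.png'); print(s['position'])
for c,z in (('green',.108),('yellow',.084),('blue',.06)):
        print('w',c,disc('wrist',im,c,z,np.array((.464,-.036)),.045,s,60))
print(nets and [ (round(q['score'],2),q['uv'],dep('wrist',q['uv'],d,s)) for q in nets.cut_out('weight_green','wrist')[:1]])
s=sensors.observe();print(s['position'],s['width']);plan(.469,-.0337,.101,0)
E
```

```text
clock: 3.98
position: [0.4699, -0.0339, 0.1613]
ee_rot: [3.141, -0.0, 0.002]
force: [-1.0, -0.3, 0.3]
width: 0.701
[ 0.46987038 -0.03385908  0.16132634]
w green (array([ 0.4715, -0.0334]), 'r', np.float64(17.4), 'res', np.float64(2.0), np.uint64(1900))
w yellow (array([ 0.468 , -0.0333]), 'r', np.float64(25.3), 'res', np.float64(1.9), np.uint64(1651))
w blue (array([ 0.4669, -0.033 ]), 'r', np.float64(32.8), 'res', np.float64(1.4), np.uint64(1660))
[(0.58, [319.4, 230.8], array([ 0.47007233, -0.03363353,  0.10757609]))]
[ 0.4701571  -0.03402846  0.16178428] 0.700539089927807
tx -0.13 ty -0.04 tz 6.08 wx 0.03 wy -0.17 wz -0.04 | rows 2
```

View pics/wrist2.png

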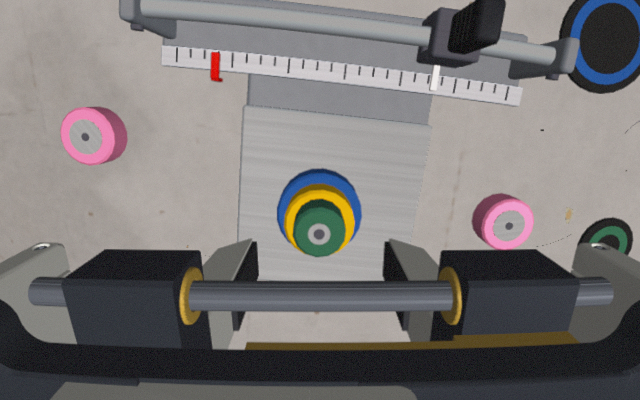

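The wrist view shows the green disc centred between the open fingers, with its centre at (319,234).

```bash
python3 -m handwheel '[{"tx":0,"ty":0,"tz":3,"wx":0,"wy":0,"wz":0,"claw":0.7},{"tx":0,"ty":0,"tz":5,"wx":0,"wy":0,"wz":0,"claw":0.7},{"tx":0,"ty":0,"tz":6,"wx":0,"wy":0,"wz":0,"claw":0.7},{"tx":0,"ty":0,"tz":6,"wx":0,"wy":0,"wz":0,"claw":0.7},{"tx":0,"ty":0,"tz":6,"wx":0,"wy":0,"wz":0,"claw":0.7}]' 15; python3 -c "
from h import *
print(sensors.observe()['position'],sensors.observe()['force'])"; python3 -m handwheel '[{"tx":0,"ty":0,"tz":0,"wx":0,"wy":0,"wz":0,"claw":0.3},{"tx":0,"ty":0,"tz":0,"wx":0,"wy":0,"wz":0,"claw":0.3},{"tx":0,"ty":0,"tz":0,"wx":0,"wy":0,"wz":0,"claw":0.3},{"tx":0,"ty":0,"tz":0,"wx":0,"wy":0,"wz":0,"claw":0.3},{"tx":0,"ty":0,"tz":0,"wx":0,"wy":0,"wz":0,"claw":0.3}]' 15
```

```text
clock: 4.5
position: [0.4697, -0.0337, 0.1009]
ee_rot: [3.141, -0.0, 0.001]
force: [0.2, 0.3, -1.0]
width: 0.694
[ 0.46966495 -0.03373817  0.100854  ] [ 0.20168923  0.3461561  -0.97797951]
clock: 4.92
position: [0.4696, -0.0336, 0.1004]
ee_rot: [3.141, 0.0, 0.001]
force: [0.4, -1.7, -0.2]
width: 0.385
```

```bash
python3 -m handwheel '[{"tx":0,"ty":0,"tz":0,"wx":0,"wy":0,"wz":0,"claw":0.2},{"tx":0,"ty":0,"tz":0,"wx":0,"wy":0,"wz":0,"claw":0.2},{"tx":0,"ty":0,"tz":-1,"wx":0,"wy":0,"wz":0,"claw":0.2},{"tx":0,"ty":0,"tz":-4,"wx":0,"wy":0,"wz":0,"claw":0.2},{"tx":0,"ty":0,"tz":-8,"wx":0,"wy":0,"wz":0,"claw":0.2},{"tx":0,"ty":0,"tz":-8,"wx":0,"wy":0,"wz":0,"claw":0.2},{"tx":0,"ty":0,"tz":-8,"wx":0,"wy":0,"wz":0,"claw":0.2}]' 20; python3 - <<'E'
from h import *
s,im,d=snap('wrist','wrist3.png'); print(s['position'],s['width'],s['force'])
for c,z in (('yellow',.084),('blue',.06)):
    print('w',c,disc('wrist',im,c,z,np.array((.464,-.034)),.045,s,60))
print('g', disc('wrist',im,'green',s['position'][2]+.007,s['position'][:2],.03,s,60))
plan(.412,-.327,.09,0)
E
```

```text
clock: 5.5
position: [0.4707, -0.0336, 0.1823]
ee_rot: [3.141, -0.0, 0.007]
force: [-0.8, 0.4, -2.0]
width: 0.368
[ 0.47070379 -0.03359738  0.18229562] 0.3679069732687897 [-0.82707296  0.39603637 -2.01232927]
w yellow (array([ 0.4681, -0.0332]), 'r', np.float64(25.0), 'res', np.float64(1.3), np.uint64(1818))
w blue (array([ 0.4664, -0.0331]), 'r', np.float64(32.9), 'res', np.float64(1.1), np.uint64(1433))
g (array([ 0.4768, -0.0341]), 'r', np.float64(16.5), 'res', np.float64(1.4), np.uint64(2648))
tx -5.76 ty 29.33 tz 9.07 wx 0.02 wy -0.09 wz -0.01 | rows 8
```

View pics/wrist3.png

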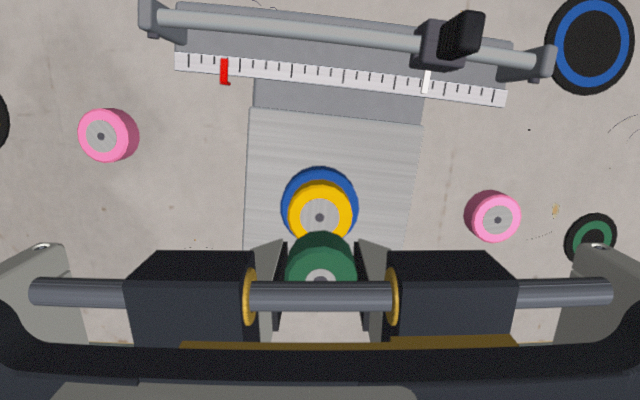

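Green is held, with its steel centre at (320,280), and yellow at (319,213) is still on the pile. Carrying green to its pad.

```bash
python3 -m handwheel '[{"tx":-0.3,"ty":3,"tz":0,"wx":0,"wy":0,"wz":0,"claw":0.2},{"tx":-1,"ty":7,"tz":0,"wx":0,"wy":0,"wz":0,"claw":0.2},{"tx":-2,"ty":11,"tz":0,"wx":0,"wy":0,"wz":0,"claw":0.2},{"tx":-3,"ty":15,"tz":0,"wx":0,"wy":0,"wz":0,"claw":0.2},{"tx":-4,"ty":19,"tz":1,"wx":0,"wy":0,"wz":0,"claw":0.2},{"tx":-5,"ty":23,"tz":4,"wx":0,"wy":0,"wz":0,"claw":0.2},{"tx":-5.5,"ty":26,"tz":7,"wx":0,"wy":0,"wz":0,"claw":0.2},{"tx":-5.75,"ty":29.3,"tz":9,"wx":0,"wy":0,"wz":0,"claw":0.2},{"tx":-5.75,"ty":29.3,"tz":9,"wx":0,"wy":0,"wz":0,"claw":0.2},{"tx":-5.75,"ty":29.3,"tz":9,"wx":0,"wy":0,"wz":0,"claw":0.2},{"tx":-5.75,"ty":29.3,"tz":9,"wx":0,"wy":0,"wz":0,"claw":0.2},{"tx":-5.75,"ty":29.3,"tz":9,"wx":0,"wy":0,"wz":0,"claw":0.2}]' 20; python3 - <<'E'
from h import *
s,im,d=snap('wrist','wrist4.png'); print(s['position'],s['width'],s['force'])
s=sensors.observe();print(s['position'],s['force'],s['width'])
plan(.4125,-.327,.023,0)
E
```

```text
clock: 6.55
position: [0.4122, -0.325, 0.09]
ee_rot: [-3.141, -0.003, 0.0]
force: [0.2, 0.8, -1.1]
width: 0.359
[ 0.41223105 -0.32504551  0.09000001] 0.3591470902334213 [ 0.20599073  0.84502657 -1.13688508]
[ 0.41254462 -0.32504359  0.09039669] [ 0.21596209  0.38837055 -1.09169978] 0.3626849582286815
tx -0.01 ty 0.20 tz 6.74 wx -0.03 wy -0.03 wz 0.13 | rows 2
```

View pics/wrist4.png

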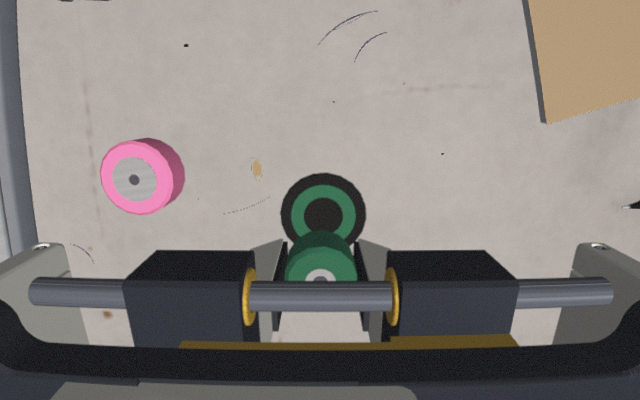

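```bash
python3 - <<'E'
from h import *
s,im,d=snap('wrist')
print(s['position'])
g=cv2.cvtColor(im,cv2.COLOR_BGR2GRAY)
# outer edge of the pad: dark/bright transition along rays from the centre in plane z=.005
def padfit(s,g,c0,r0,z=.005,angs=np.arange(-75,76,5)):
    c=np.array(c0)
    for it in range(3):
        Q=[]
        for a in np.radians(angs):
            rr=np.arange(r0-.008,r0+.008,.0003);pr=np.array([proj('wrist',[c[0]+r*np.cos(a),c[1]+r*np.sin(a),z],s) for r in rr]).astype(np.float32)
            v=cv2.remap(g,pr[None,:,0],pr[None,:,1],cv2.INTER_LINEAR)[0].astype(float)
            gr=np.gradient(cv2.GaussianBlur(v[None],(7,1),0)[0]);i=gr.argmax();Q.append(c+rr[i]*np.array([np.cos(a),np.sin(a)]))
        Q=np.array(Q);A=np.c_[2*Q,np.ones(len(Q))];q=np.linalg.lstsq(A,(Q**2).sum(1),rcond=None)[0];c=q[:2]
        r=np.sqrt(q[2]+c@c);res=np.linalg.norm(Q-c,axis=1)-r
    return c,r,np.abs(res).max()
print(padfit(s,g,(.412,-.327),.031))
E
```

```text
[ 0.41254462 -0.32504359  0.09039669]
(array([ 0.41283429, -0.32702377]), np.float64(0.030095311484381895), np.float64(0.00020189317851824692))
```

```bash
python3 -m handwheel '[{"tx":0,"ty":0.2,"tz":2.5,"wx":0,"wy":0,"wz":0,"claw":0.2},{"tx":0,"ty":0.2,"tz":5,"wx":0,"wy":0,"wz":0,"claw":0.2},{"tx":0,"ty":0.2,"tz":6.4,"wx":0,"wy":0,"wz":0,"claw":0.2},{"tx":0,"ty":0.2,"tz":6.4,"wx":0,"wy":0,"wz":0,"claw":0.2},{"tx":0,"ty":0.2,"tz":6.4,"wx":0,"wy":0,"wz":0,"claw":0.2},{"tx":0,"ty":0.2,"tz":6.6,"wx":0,"wy":0,"wz":0,"claw":0.2},{"tx":0,"ty":0.2,"tz":6.8,"wx":0,"wy":0,"wz":0,"claw":0.2},{"tx":0,"ty":0.2,"tz":6.8,"wx":0,"wy":0,"wz":0,"claw":0.2}]' 20; python3 -m handwheel '[{"tx":0,"ty":0,"tz":0,"wx":0,"wy":0,"wz":0,"claw":0.2}]' 20
```

```text
clock: 7.32
position: [0.4124, -0.3288, 0.0228]
ee_rot: [3.141, 0.001, 0.002]
force: [-0.7, -0.2, -1.0]
width: 0.36
clock: 7.4
position: [0.4122, -0.3288, 0.0227]
ee_rot: [3.141, 0.0, 0.001]
force: [-0.4, 0.1, -1.4]
width: 0.361
```

```bash
python3 -m handwheel '[{"tx":0.03,"ty":-0.17,"tz":0,"wx":0,"wy":0,"wz":0,"claw":0.2},{"tx":0.03,"ty":-0.17,"tz":0,"wx":0,"wy":0,"wz":0,"claw":0.2},{"tx":0.03,"ty":-0.17,"tz":0.08,"wx":0,"wy":0,"wz":0,"claw":0.2},{"tx":0.03,"ty":-0.17,"tz":0.08,"wx":0,"wy":0,"wz":0,"claw":0.2}]' 20; python3 -m handwheel '[{"tx":0,"ty":0,"tz":0.06,"wx":0,"wy":0,"wz":0,"claw":0.2},{"tx":0,"ty":0,"tz":0.06,"wx":0,"wy":0,"wz":0,"claw":0.2}]' 20
```

```text
clock: 7.73
position: [0.4123, -0.3269, 0.0214]
ee_rot: [3.141, 0.0, 0.001]
force: [0.2, 0.3, 1.4]
width: 0.363
clock: 7.9
position: [0.4124, -0.3269, 0.0213]
ee_rot: [3.141, 0.0, 0.001]
force: [-2.4, 1.5, 10.9]
width: 0.361
```

Contact at 11 N, at the height I predicted. Releasing.

```bash
python3 -m handwheel '[{"tx":0,"ty":0,"tz":-0.04,"wx":0,"wy":0,"wz":0,"claw":0.2},{"tx":0,"ty":0,"tz":-0.04,"wx":0,"wy":0,"wz":0,"claw":0.6},{"tx":0,"ty":0,"tz":-0.04,"wx":0,"wy":0,"wz":0,"claw":0.6},{"tx":0,"ty":0,"tz":-0.04,"wx":0,"wy":0,"wz":0,"claw":0.6},{"tx":0,"ty":0,"tz":-0.04,"wx":0,"wy":0,"wz":0,"claw":0.6},{"tx":0,"ty":0,"tz":-4,"wx":0,"wy":0,"wz":0,"claw":0.7},{"tx":0,"ty":0,"tz":-8,"wx":0,"wy":0,"wz":0,"claw":0.7},{"tx":0,"ty":0,"tz":-12,"wx":0,"wy":0,"wz":0,"claw":0.8},{"tx":0,"ty":0,"tz":-12,"wx":0,"wy":0,"wz":0,"claw":0.8},{"tx":0,"ty":0,"tz":-12,"wx":0,"wy":0,"wz":0,"claw":0.8}]'; python3 - <<'E'
from h import *
s,im,d=snap('wrist','wrist5.png'); print(s['position'])
print(disc('wrist',im,'green',.029,np.array((.4125,-.327)),.018,s,60),disc('wrist',im,'green',.005,np.array((.4125,-.327)),.045,s,60))
plan(.467,-.0333,.15,0)
E
```

```text
clock: 8.73
position: [0.4135, -0.3279, 0.143]
ee_rot: [3.139, -0.0, 0.007]
force: [0.1, 0.3, -1.5]
width: 0.795
[ 0.41350538 -0.32791349  0.14303399]
(array([ 0.4126, -0.327 ]), 'r', np.float64(17.8), 'res', np.float64(0.3), np.uint64(1274)) (array([ 0.4109, -0.3272]), 'r', np.float64(23.8), 'res', np.float64(1.6), np.uint64(2047))
tx 5.46 ty -29.39 tz -0.90 wx 0.07 wy -0.08 wz -0.01 | rows 8
```

View pics/wrist5.png

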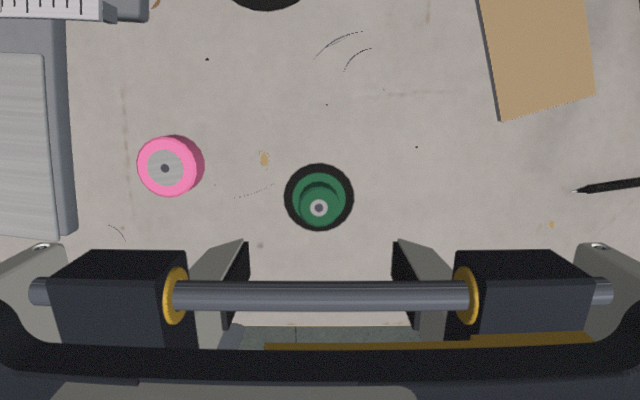

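Green sits in the pad, with its steel centre at (319,207) inside the ring. Now to yellow.

```bash
python3 -m handwheel '[{"tx":0.5,"ty":-3,"tz":-1,"wx":0,"wy":0,"wz":0,"claw":0.85},{"tx":1.3,"ty":-7,"tz":-1,"wx":0,"wy":0,"wz":0,"claw":0.85},{"tx":2,"ty":-11,"tz":-1,"wx":0,"wy":0,"wz":0,"claw":0.85},{"tx":2.8,"ty":-15,"tz":-1,"wx":0,"wy":0,"wz":0,"claw":0.85},{"tx":3.5,"ty":-19,"tz":-1,"wx":0,"wy":0,"wz":0,"claw":0.85},{"tx":4.2,"ty":-23,"tz":-1,"wx":0,"wy":0,"wz":0,"claw":0.85},{"tx":5,"ty":-27,"tz":-1,"wx":0,"wy":0,"wz":0,"claw":0.85},{"tx":5.5,"ty":-29.4,"tz":-1,"wx":0,"wy":0,"wz":0,"claw":0.85},{"tx":5.5,"ty":-29.4,"tz":-1,"wx":0,"wy":0,"wz":0,"claw":0.85},{"tx":5.5,"ty":-29.4,"tz":-1,"wx":0,"wy":0,"wz":0,"claw":0.85},{"tx":5.5,"ty":-29.4,"tz":-1,"wx":0,"wy":0,"wz":0,"claw":0.85},{"tx":5.5,"ty":-29.4,"tz":-1,"wx":0,"wy":0,"wz":0,"claw":0.85}]'; python3 - <<'E'
from h import *
s,im,d=snap('wrist','wrist6.png'); print(s['position'])
for c,z in (('yellow',.084),('blue',.06)):
    print('w',c,disc('wrist',im,c,z,np.array((.464,-.034)),.045,s,60))
for q in nets.cut_out('weight_yellow','wrist')[:2]: print(q['score'],q['uv'],dep('wrist',q['uv'],d,s))
plan(.4665,-.0333,.077,0)
E
```

```text
clock: 9.78
position: [0.4664, -0.0344, 0.1498]
ee_rot: [3.141, -0.003, -0.003]
force: [0.0, 0.2, -0.1]
width: 0.85
[ 0.46636181 -0.03437631  0.14979688]
w yellow (array([ 0.468 , -0.0332]), 'r', np.float64(25.4), 'res', np.float64(1.9), np.uint64(2881))
w blue (array([ 0.4668, -0.0331]), 'r', np.float64(32.8), 'res', np.float64(1.5), np.uint64(1807))
0.98 [83.5, 131.0] [0.52452858 0.15742638 0.02361575]
0.84 [510.0, 223.9] [ 0.44390337 -0.1992166   0.02362586]
tx -0.02 ty -0.11 tz 7.32 wx 0.03 wy 0.05 wz -0.13 | rows 2
```

View pics/wrist6.png

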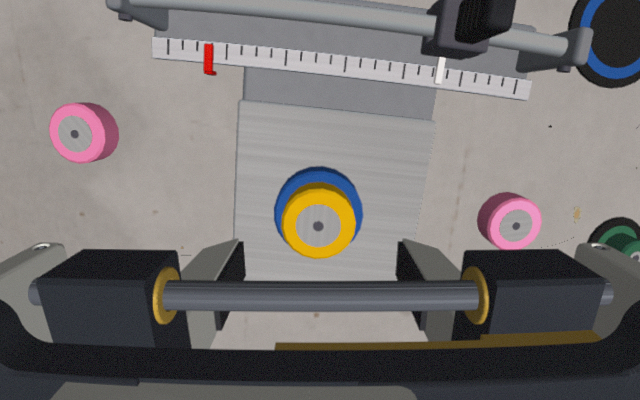

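```bash
python3 - <<'E'
from h import *
s,im,d=snap('wrist')
print(s['position'],onz('wrist',(318,226.3),.084,s),dep('wrist',(325,226),d,s))
s['position']
cv2.imwrite('pics/z.png',cv2.resize(im[150:280,250:390],None,fx=4,fy=4))
p=np.load('/dev/null') if 0 else None
plan(.467,-.0333,.077,0)
E
```

```text
[ 0.46671258 -0.03434714  0.15020273] [ 0.46518444 -0.03319116  0.084     ] [ 0.465348   -0.03780231  0.083906  ]
tx 0.03 ty -0.09 tz 7.33 wx 0.02 wy 0.04 wz -0.12 | rows 2
```

```bash
python3 - <<'E'
from h import *
for f,s,uv,z in (('wrist5',dict(position=np.array([.413505,-.327913,.143034]),ee_rot=np.array([3.139,0,.007])),(319,207.5),.029),('wrist2',dict(position=np.array([.46987,-.03386,.16133]),ee_rot=np.array([3.141,0,.002])),(318.5,234),.108)):
    im=cv2.imread('pics/'+f+'.png');h=cv2.cvtColor(im,cv2.COLOR_BGR2HSV)
    u0,v0=map(int,uv);w=im[v0-14:v0+15,u0-14:u0+15]
    hh=h[v0-14:v0+15,u0-14:u0+15];b=(hh[...,1]<60)&(hh[...,2]>90)  # steel
    cs,_=cv2.findContours(b.astype(np.uint8),cv2.RETR_EXTERNAL,cv2.CHAIN_APPROX_NONE);c=max(cs,key=cv2.contourArea)
    (cx,cy),_,_=cv2.fitEllipse(c);print(f,cx+u0-14,cy+v0-14,onz('wrist',(cx+u0-14,cy+v0-14),z,s))
E
```

```text
wrist5 318.35587310791016 207.332181930542 [ 0.41099023 -0.32703011  0.029     ]
wrist2 318.64343070983887 233.63641834259033 [ 0.46834272 -0.03318287  0.108     ]
```

```bash
python3 -m handwheel '[{"tx":-0.13,"ty":-0.1,"tz":3,"wx":0,"wy":0,"wz":0,"claw":0.85},{"tx":-0.13,"ty":-0.1,"tz":6,"wx":0,"wy":0,"wz":0,"claw":0.85},{"tx":-0.13,"ty":-0.1,"tz":7.3,"wx":0,"wy":0,"wz":0,"claw":0.85},{"tx":-0.13,"ty":-0.1,"tz":7.3,"wx":0,"wy":0,"wz":0,"claw":0.85},{"tx":-0.13,"ty":-0.1,"tz":7.3,"wx":0,"wy":0,"wz":0,"claw":0.85},{"tx":-0.13,"ty":-0.1,"tz":7.3,"wx":0,"wy":0,"wz":0,"claw":0.85}]' 25; python3 -c "
from h import *
print(sensors.observe()['position'],sensors.observe()['force']);plan(.4655,-.0333,.077,0)"
```

```text
clock: 10.43
position: [0.4665, -0.0322, 0.0785]
ee_rot: [3.142, -0.001, 0.002]
force: [-0.5, -0.6, 0.2]
width: 0.852
[ 0.46650731 -0.03219297  0.07847825] [-0.4789556  -0.63280058  0.19981256]
tx -0.10 ty 0.11 tz 0.15 wx 0.00 wy -0.07 wz -0.03 | rows 1
```

```bash
python3 -m handwheel '[{"tx":-0.12,"ty":0.1,"tz":0.1,"wx":0,"wy":0,"wz":0,"claw":0.85},{"tx":-0.12,"ty":0.1,"tz":0.1,"wx":0,"wy":0,"wz":0,"claw":0.45},{"tx":-0.12,"ty":0.1,"tz":0.1,"wx":0,"wy":0,"wz":0,"claw":0.4},{"tx":-0.12,"ty":0.1,"tz":0.1,"wx":0,"wy":0,"wz":0,"claw":0.4},{"tx":-0.12,"ty":0.1,"tz":0.1,"wx":0,"wy":0,"wz":0,"claw":0.4},{"tx":-0.12,"ty":0.1,"tz":0.1,"wx":0,"wy":0,"wz":0,"claw":0.4},{"tx":-0.12,"ty":0.1,"tz":0.1,"wx":0,"wy":0,"wz":0,"claw":0.4},{"tx":-0.12,"ty":0.1,"tz":0.1,"wx":0,"wy":0,"wz":0,"claw":0.4}]' 25; python3 -c "
from h import *
print(sensors.observe()['position'],sensors.observe()['force'])"
```

```text
clock: 11.1
position: [0.4648, -0.0329, 0.0768]
ee_rot: [3.142, 0.0, 0.0]
force: [0.1, -1.2, 5.0]
width: 0.536
[ 0.46476799 -0.03285653  0.07675689] [ 0.12668861 -1.1538823   4.99449436]
```

```bash
python3 -m handwheel '[{"tx":0,"ty":0,"tz":-1,"wx":0,"wy":0,"wz":0,"claw":0.4},{"tx":0,"ty":0,"tz":-4,"wx":0,"wy":0,"wz":0,"claw":0.4},{"tx":0,"ty":0,"tz":-8,"wx":0,"wy":0,"wz":0,"claw":0.4},{"tx":0.5,"ty":-3,"tz":-11,"wx":0,"wy":0,"wz":0,"claw":0.4},{"tx":1.5,"ty":-6.5,"tz":-11,"wx":0,"wy":0,"wz":0,"claw":0.4},{"tx":2.2,"ty":-10,"tz":-11,"wx":0,"wy":0,"wz":0,"claw":0.4},{"tx":3,"ty":-14,"tz":-11,"wx":0,"wy":0,"wz":0,"claw":0.4},{"tx":4,"ty":-18,"tz":-11,"wx":0,"wy":0,"wz":0,"claw":0.4},{"tx":5,"ty":-22,"tz":-11,"wx":0,"wy":0,"wz":0,"claw":0.4},{"tx":6,"ty":-26,"tz":-11,"wx":0,"wy":0,"wz":0,"claw":0.4},{"tx":6,"ty":-26,"tz":-11,"wx":0,"wy":0,"wz":0,"claw":0.4},{"tx":6,"ty":-26,"tz":-11,"wx":0,"wy":0,"wz":0,"claw":0.4}]' 25; python3 - <<'E'
from h import *
s,im,d=snap('wrist','wrist7.png'); print(s['position'],s['force'],s['width'])
print(disc('wrist',im,'yellow',.005,np.array((.545,.317)),.045,s,60))
plan(.545,.3173,.10,0)
E
```

```text
clock: 12.1
position: [0.5237, 0.2302, 0.1865]
ee_rot: [-3.14, -0.008, 0.002]
force: [0.2, -0.4, -2.6]
width: 0.538
[0.52371107 0.23023928 0.18653516] [ 0.18051357 -0.43926968 -2.58637535] 0.5381778626040201
(array([0.5444, 0.3173]), 'r', np.float64(31.6), 'res', np.float64(0.4), np.uint64(1801))
tx 2.15 ty -8.97 tz 8.63 wx 0.04 wy 0.08 wz 0.12 | rows 4
```

View pics/wrist7.png

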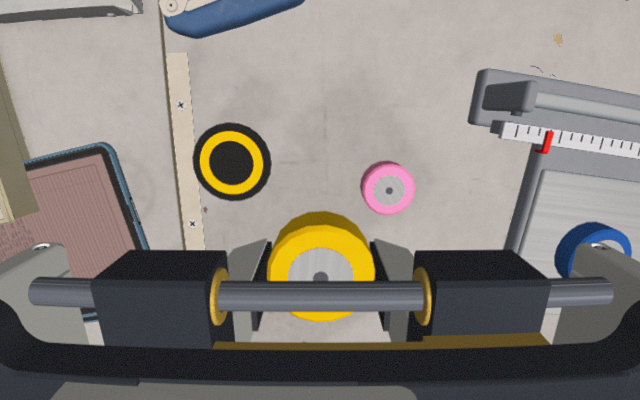

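Yellow is held at (320,270). Its pad is at (232,161), and there is a wooden strip at columns 168–192, so I check that strip's height.

```bash
python3 - <<'E'
from h import *
s,im,d=snap('wrist')
print(s['position'])
for uv in ((199,165),(192,165),(180,165),(172,165),(160,165),(120,160),(80,170),(180,230),(60,200),(30,200)):
    print(uv,np.round(dep('wrist',uv,d,s),4))
plan(.545,.3173,.10,0)
E
```

```text
[0.52386612 0.22760457 0.18633869]
(199, 165) [0.543  0.3457 0.0049]
(192, 165) [0.5429 0.3529 0.0042]
(180, 165) [ 0.5421  0.367  -0.0006]
(172, 165) [ 0.5413  0.3774 -0.0054]
(160, 165) [ 0.542   0.3882 -0.0019]
(120, 160) [ 0.5475  0.4292 -0.0012]
(80, 170) [0.5403 0.464  0.0129]
(180, 230) [ 0.4712  0.377  -0.0052]
(60, 200) [0.5095 0.4925 0.0128]
(30, 200) [0.5104 0.5242 0.0159]
tx 2.10 ty -9.13 tz 8.62 wx 0.08 wy 0.07 wz -0.00 | rows 4
```

```bash
python3 -m handwheel '[{"tx":0.8,"ty":-3,"tz":1,"wx":0,"wy":0,"wz":0,"claw":0.4},{"tx":1.5,"ty":-6,"tz":4,"wx":0,"wy":0,"wz":0,"claw":0.4},{"tx":2,"ty":-8.5,"tz":7,"wx":0,"wy":0,"wz":0,"claw":0.4},{"tx":2,"ty":-9,"tz":10,"wx":0,"wy":0,"wz":0,"claw":0.4},{"tx":2,"ty":-9,"tz":13,"wx":0,"wy":0,"wz":0,"claw":0.4},{"tx":2,"ty":-9,"tz":14,"wx":0,"wy":0,"wz":0,"claw":0.4},{"tx":2,"ty":-9,"tz":14,"wx":0,"wy":0,"wz":0,"claw":0.4},{"tx":2,"ty":-9,"tz":14,"wx":0,"wy":0,"wz":0,"claw":0.4},{"tx":2,"ty":-9,"tz":14,"wx":0,"wy":0,"wz":0,"claw":0.4},{"tx":2,"ty":-9,"tz":14,"wx":0,"wy":0,"wz":0,"claw":0.4},{"tx":2,"ty":-9,"tz":14,"wx":0,"wy":0,"wz":0,"claw":0.4}]' 25; python3 - <<'E'
from h import *
s,im,d=snap('wrist','wrist8.png'); print(s['position'],s['force'],s['width'])
plan(.5445,.3173,.023,0)
E
```

```text
clock: 13.12
position: [0.5457, 0.3173, 0.0485]
ee_rot: [-3.14, 0.001, -0.004]
force: [-0.1, 0.3, -3.0]
width: 0.539
[0.54565247 0.31731028 0.04848776] [-0.14448084  0.33406688 -2.99211802] 0.539026702593412
tx -0.10 ty 0.00 tz 2.51 wx -0.06 wy -0.12 wz -0.03 | rows 1
```

View pics/wrist8.png

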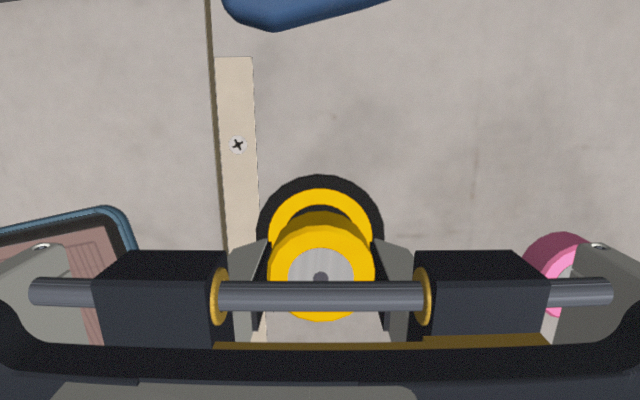

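```bash
cat >> h.py <<'E'
def padfit(s,im,c0,r0,z=.005,angs=np.arange(-75,76,5)):
    g=cv2.cvtColor(im,cv2.COLOR_BGR2GRAY);c=np.array(c0)
    for it in range(4):
        Q=[]
        for a in np.radians(angs):
            rr=np.arange(r0-.006,r0+.006,.0003);pr=np.array([proj('wrist',[c[0]+r*np.cos(a),c[1]+r*np.sin(a),z],s) for r in rr]).astype(np.float32)
            v=cv2.remap(g,pr[None,:,0],pr[None,:,1],cv2.INTER_LINEAR)[0].astype(float)
            gr=np.gradient(cv2.GaussianBlur(v[None],(7,1),0)[0]);i=gr.argmax();Q.append(c+rr[i]*np.array([np.cos(a),np.sin(a)]))
        Q=np.array(Q);A=np.c_[2*Q,np.ones(len(Q))];q=np.linalg.lstsq(A,(Q**2).sum(1),rcond=None)[0];c=q[:2]
        r=np.sqrt(q[2]+c@c);res=np.linalg.norm(Q-c,axis=1)-r
    return np.round(c,4),round(r,4),round(np.abs(res).max(),4)
E
python3 - <<'E'
from h import *
s,im,d=snap('wrist','y8.png'); p=s['position'];print(p)
print('disc top', onz('wrist',(320.3,277),p[2]+.0072,s)-p)
print('pad',padfit(s,im,(.5445,.3173),.039,angs=np.arange(-35,36,5)))
plan(.5445,.3173,.023,0)
cv2.imwrite('pics/y8z.png',cv2.resize(im[170:340,240:400],None,fx=4,fy=4))
E
```

```text
[0.54541255 0.31728668 0.04813082]
disc top [ 0.00126647 -0.00028562  0.0072    ]
pad (array([0.5456, 0.3174]), np.float64(0.0384), np.float64(0.0002))
tx -0.07 ty 0.00 tz 2.48 wx -0.05 wy -0.09 wz -0.01 | rows 1
```

View pics/y8z.png

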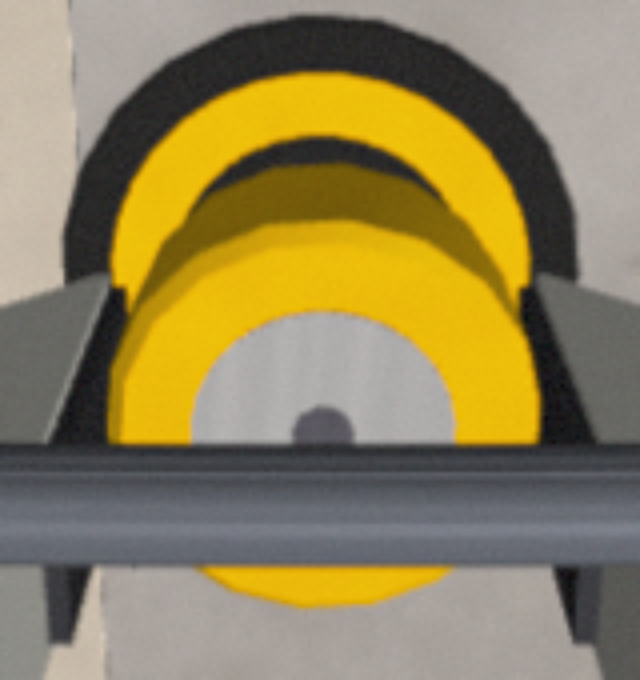

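```bash
python3 -m handwheel '[{"tx":-0.03,"ty":0,"tz":1.5,"wx":0,"wy":0,"wz":0,"claw":0.4},{"tx":-0.03,"ty":0,"tz":2.4,"wx":0,"wy":0,"wz":0,"claw":0.4},{"tx":-0.03,"ty":0,"tz":2.4,"wx":0,"wy":0,"wz":0,"claw":0.4},{"tx":-0.03,"ty":0,"tz":2.4,"wx":0,"wy":0,"wz":0,"claw":0.4},{"tx":-0.03,"ty":0,"tz":2.4,"wx":0,"wy":0,"wz":0,"claw":0.4},{"tx":-0.03,"ty":0,"tz":2.5,"wx":0,"wy":0,"wz":0,"claw":0.4},{"tx":-0.03,"ty":0,"tz":2.5,"wx":0,"wy":0,"wz":0,"claw":0.4}]' 25
```

```text
clock: 13.8
position: [0.5443, 0.3171, 0.0217]
ee_rot: [3.141, 0.0, -0.0]
force: [0.0, -0.8, -2.2]
width: 0.534
```

```bash
python3 -m handwheel '[{"tx":0.06,"ty":0,"tz":0.05,"wx":0,"wy":0,"wz":0,"claw":0.4},{"tx":0.06,"ty":0,"tz":0.05,"wx":0,"wy":0,"wz":0,"claw":0.4},{"tx":0.06,"ty":0,"tz":0.05,"wx":0,"wy":0,"wz":0,"claw":0.4}]' 25; python3 -m handwheel '[{"tx":0,"ty":0,"tz":0.05,"wx":0,"wy":0,"wz":0,"claw":0.4},{"tx":0,"ty":0,"tz":0.05,"wx":0,"wy":0,"wz":0,"claw":0.4}]' 25
```

```text
clock: 14.05
position: [0.5448, 0.3171, 0.0213]
ee_rot: [3.142, 0.0, -0.0]
force: [-1.2, 0.1, -0.3]
width: 0.539
clock: 14.22
position: [0.5448, 0.3171, 0.0212]
ee_rot: [3.141, 0.0, 0.0]
force: [-3.8, -1.6, 6.6]
width: 0.534
```

Contact. Releasing and lifting.

```bash
python3 -m handwheel '[{"tx":0,"ty":0,"tz":-0.03,"wx":0,"wy":0,"wz":0,"claw":0.4},{"tx":0,"ty":0,"tz":-0.03,"wx":0,"wy":0,"wz":0,"claw":0.75},{"tx":0,"ty":0,"tz":-0.03,"wx":0,"wy":0,"wz":0,"claw":0.75},{"tx":0,"ty":0,"tz":-0.03,"wx":0,"wy":0,"wz":0,"claw":0.75},{"tx":0,"ty":0,"tz":-0.03,"wx":0,"wy":0,"wz":0,"claw":0.75},{"tx":0,"ty":0,"tz":-4,"wx":0,"wy":0,"wz":0,"claw":0.75},{"tx":0,"ty":0,"tz":-8,"wx":0,"wy":0,"wz":0,"claw":0.75},{"tx":0,"ty":0,"tz":-12,"wx":0,"wy":0,"wz":0,"claw":0.8},{"tx":0,"ty":0,"tz":-14,"wx":0,"wy":0,"wz":0,"claw":0.8},{"tx":0,"ty":0,"tz":-14,"wx":0,"wy":0,"wz":0,"claw":0.8},{"tx":0,"ty":0,"tz":-14,"wx":0,"wy":0,"wz":0,"claw":0.8},{"tx":0,"ty":0,"tz":-14,"wx":0,"wy":0,"wz":0,"claw":0.8}]'; cat >> h.py <<'E'
def steel(s,im,near,z,rad):
    """centre of bare steel spot on top (plane z) by ellipse of low-saturation region"""
    h=cv2.cvtColor(im,cv2.COLOR_BGR2HSV);u0,v0=proj('wrist',[*near,z],s)
    yy,xx=np.mgrid[:400,:640];P=onzv('wrist',np.c_[xx.ravel(),yy.ravel()],z,s)[:,:2].reshape(400,640,2)
    b=((h[...,1]<80)&(np.linalg.norm(P-np.array(near),axis=2)<rad)).astype(np.uint8)
    k,lab,st,cen=cv2.connectedComponentsWithStats(b);l=lab[int(round(v0)),int(round(u0))]
    if l==0: l=1+st[1:,4].argmax()
    m=lab==l;v,u=np.nonzero(m);Q=onzv('wrist',np.c_[u,v],z,s)[:,:2]
    return np.round(Q.mean(0),4),'n',m.sum(),'rad',np.round(np.sqrt(m.sum() and 4*Q.var(0))*1000,1)
E
python3 - <<'E'
from h import *
for i in range(2): s,im,d=snap('wrist','wrist9.png')
print(s['position'])
print('pad',padfit(s,im,(.545,.3173),.039,angs=np.arange(-180,180,5)))
print('steel',steel(s,im,(.545,.3173),.029,.02))
plan(.465,-.0333,.13,0)
E
```

```text
clock: 15.22
position: [0.5445, 0.3166, 0.1597]
ee_rot: [3.141, -0.0, -0.001]
force: [-0.1, -0.1, -1.2]
width: 0.799
[0.54424337 0.31644754 0.15910163]
pad (array([0.5451, 0.3174]), np.float64(0.0383), np.float64(0.0004))
steel (array([0.5457, 0.3168]), 'n', np.int64(927), 'rad', array([14.7, 14.6]))
tx -7.92 ty 34.97 tz 2.96 wx 0.09 wy 0.13 wz 0.01 | rows 9
```

View pics/wrist9.png

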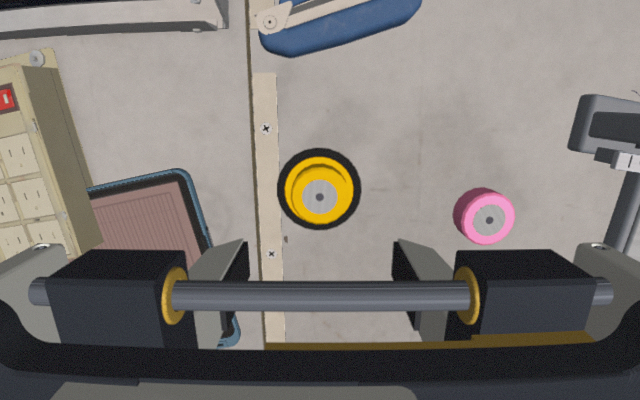

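Yellow is centred within 1 mm, with its steel centre at (319,196). Now to blue.

```bash
python3 -m handwheel '[{"tx":-1,"ty":4,"tz":0,"wx":0,"wy":0,"wz":0,"claw":1},{"tx":-1.9,"ty":8,"tz":0,"wx":0,"wy":0,"wz":0,"claw":1},{"tx":-2.8,"ty":12,"tz":0,"wx":0,"wy":0,"wz":0,"claw":1},{"tx":-3.7,"ty":16,"tz":0,"wx":0,"wy":0,"wz":0,"claw":1},{"tx":-4.6,"ty":20,"tz":0,"wx":0,"wy":0,"wz":0,"claw":1},{"tx":-5.5,"ty":24,"tz":1,"wx":0,"wy":0,"wz":0,"claw":1},{"tx":-6.4,"ty":28,"tz":2,"wx":0,"wy":0,"wz":0,"claw":1},{"tx":-7.3,"ty":32,"tz":3,"wx":0,"wy":0,"wz":0,"claw":1},{"tx":-7.9,"ty":35,"tz":3,"wx":0,"wy":0,"wz":0,"claw":1},{"tx":-7.9,"ty":35,"tz":3,"wx":0,"wy":0,"wz":0,"claw":1},{"tx":-7.9,"ty":35,"tz":3,"wx":0,"wy":0,"wz":0,"claw":1},{"tx":-7.9,"ty":35,"tz":3,"wx":0,"wy":0,"wz":0,"claw":1}]'; python3 - <<'E'
from h import *
for i in range(3): s,im,d=snap('wrist','wrist10.png')
print(s['position'],s['joints'])
c=steel(s,im,(.465,-.033),.06,.027);print('steel',c)
plan(.465,-.0333,.053,0)
E
```

```text
clock: 16.32
position: [0.4658, -0.0323, 0.1301]
ee_rot: [-3.141, 0.0, 0.001]
force: [-0.1, -0.2, -1.0]
width: 0.999
[ 0.46620823 -0.03136384  0.13039621] [ 0.21058501  0.34152965 -0.32048624  2.05850132  0.15215866  0.76357891
 -1.77133074]
steel (array([ 0.4647, -0.033 ]), 'n', np.int64(3485), 'rad', array([23.1, 22.9]))
tx -0.12 ty 0.20 tz 7.75 wx -0.03 wy -0.00 wz 0.15 | rows 2
```

View pics/wrist10.png

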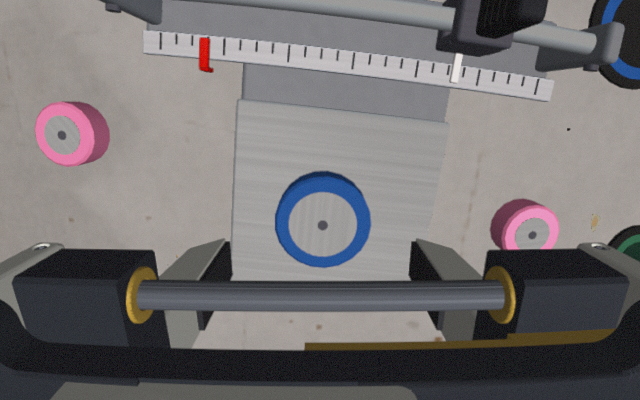

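Blue is centred at (322,222) between the fully open fingers. Descending.

```bash
python3 -m handwheel '[{"tx":-0.12,"ty":0.15,"tz":3,"wx":0,"wy":0,"wz":0,"claw":1},{"tx":-0.12,"ty":0.15,"tz":6,"wx":0,"wy":0,"wz":0,"claw":1},{"tx":-0.12,"ty":0.15,"tz":7.6,"wx":0,"wy":0,"wz":0,"claw":1},{"tx":-0.12,"ty":0.15,"tz":7.6,"wx":0,"wy":0,"wz":0,"claw":1},{"tx":-0.12,"ty":0.15,"tz":7.6,"wx":0,"wy":0,"wz":0,"claw":1},{"tx":-0.12,"ty":0.15,"tz":7.6,"wx":0,"wy":0,"wz":0,"claw":1}]' 35; python3 -c "
from h import *
print(sensors.observe()['position'],sensors.observe()['force']);plan(.4649,-.0332,.053,0)"
```

```text
clock: 16.97
position: [0.4654, -0.0336, 0.0554]
ee_rot: [-3.141, -0.002, -0.001]
force: [-0.1, -0.5, 0.0]
width: 0.998
[ 0.46538432 -0.03359721  0.05541967] [-0.12187212 -0.54612145  0.00277185]
tx -0.05 ty -0.04 tz 0.24 wx -0.01 wy -0.05 wz 0.08 | rows 1
```

```bash
python3 -m handwheel '[{"tx":-0.05,"ty":0,"tz":0.15,"wx":0,"wy":0,"wz":0,"claw":1},{"tx":-0.05,"ty":0,"tz":0.15,"wx":0,"wy":0,"wz":0,"claw":0.6},{"tx":-0.05,"ty":0,"tz":0.15,"wx":0,"wy":0,"wz":0,"claw":0.55},{"tx":-0.05,"ty":0,"tz":0.15,"wx":0,"wy":0,"wz":0,"claw":0.55},{"tx":-0.05,"ty":0,"tz":0.15,"wx":0,"wy":0,"wz":0,"claw":0.55},{"tx":-0.05,"ty":0,"tz":0.15,"wx":0,"wy":0,"wz":0,"claw":0.55},{"tx":-0.05,"ty":0,"tz":0.15,"wx":0,"wy":0,"wz":0,"claw":0.55},{"tx":-0.05,"ty":0,"tz":0.15,"wx":0,"wy":0,"wz":0,"claw":0.55}]' 35; python3 -c "
from h import *
print(sensors.observe()['position'],sensors.observe()['force'])"
```

```text
clock: 17.63
position: [0.4645, -0.0341, 0.0534]
ee_rot: [-3.141, -0.001, -0.001]
force: [-0.9, 1.8, 6.1]
width: 0.707
[ 0.46445729 -0.0340809   0.05336284] [-0.86629552  1.814588    6.10526753]
```

```bash
python3 -m handwheel '[{"tx":0,"ty":0,"tz":-1,"wx":0,"wy":0,"wz":0,"claw":0.55},{"tx":0,"ty":0,"tz":-4,"wx":0,"wy":0,"wz":0,"claw":0.55},{"tx":0,"ty":0,"tz":-8,"wx":0,"wy":0,"wz":0,"claw":0.55},{"tx":0,"ty":0,"tz":-12,"wx":0,"wy":0,"wz":0,"claw":0.55},{"tx":0,"ty":1,"tz":-15,"wx":0,"wy":0,"wz":5,"claw":0.55},{"tx":0,"ty":4,"tz":-15,"wx":0,"wy":0,"wz":12,"claw":0.55},{"tx":0,"ty":7,"tz":-15,"wx":0,"wy":0,"wz":18,"claw":0.55},{"tx":0,"ty":10,"tz":-15,"wx":0,"wy":0,"wz":24,"claw":0.55},{"tx":0,"ty":13,"tz":-15,"wx":0,"wy":0,"wz":30,"claw":0.55},{"tx":0,"ty":16,"tz":-15,"wx":0,"wy":0,"wz":36,"claw":0.55},{"tx":0,"ty":16,"tz":-15,"wx":0,"wy":0,"wz":36,"claw":0.55}]' 35; python3 - <<'E'
from h import *
s,im,d=snap('wrist','wrist11.png'); print(s['position'],s['joints'],s['force'],s['width'])
plan(.608,-.287,.18,-90)
E
```

```text
clock: 18.55
position: [0.4624, -0.2014, 0.2031]
ee_rot: [2.978, -0.991, -0.0]
force: [0.8, -1.0, -4.9]
width: 0.71
[ 0.46244961 -0.20140866  0.2031129 ] [ 0.40808355  0.28571236 -0.13171938  1.90349952  0.04954854  0.95574211
 -1.96024758] [ 0.77590104 -0.98555256 -4.91392674] 0.7095492961500545
tx 16.98 ty -1.46 tz 2.28 wx 0.12 wy -0.01 wz 53.60 | rows 8
```

View pics/wrist11.png

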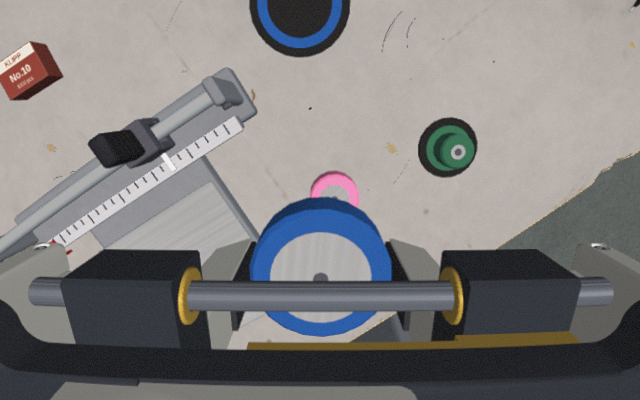

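Blue is held at (321,275), with its pad at (300,5) and the bar's end post at (228,88). I check where the post is for clearance.

```bash
python3 - <<'E'
from h import *
s,im,d=snap('wrist')
print(s['position'],s['joints'])
for uv in ((240,78),(222,85),(228,115),(255,100)): print(uv,np.round(dep('wrist',uv,d,s),4))
plan(.608,-.287,.18,-45)
plan(.5,-.287,.18,-45)
E
```

```text
[ 0.46273674 -0.19798598  0.20293201] [ 0.40625314  0.28513714 -0.13596026  1.90497186  0.0484894   0.95589157
 -1.95844594]
(240, 78) [ 0.5864 -0.1988  0.0212]
(222, 85) [ 0.5778 -0.1941  0.0879]
(228, 115) [ 0.5673 -0.1692  0.0241]
(255, 100) [ 0.5636 -0.1967  0.0155]
tx 17.10 ty -1.16 tz 2.26 wx 0.05 wy 0.08 wz 8.86 | rows 5
tx 8.37 ty 5.21 tz 2.28 wx 0.05 wy 0.08 wz 8.86 | rows 3
```

```bash
python3 -m handwheel '[{"tx":3,"ty":0,"tz":0,"wx":0,"wy":0,"wz":3,"claw":0.55},{"tx":7,"ty":0,"tz":0,"wx":0,"wy":0,"wz":6,"claw":0.55},{"tx":11,"ty":-0.5,"tz":0,"wx":0,"wy":0,"wz":9,"claw":0.55},{"tx":15,"ty":-1,"tz":1,"wx":0,"wy":0,"wz":9,"claw":0.55},{"tx":17.1,"ty":-1.2,"tz":4,"wx":0,"wy":0,"wz":9,"claw":0.55},{"tx":17.1,"ty":-1.2,"tz":8,"wx":0,"wy":0,"wz":9,"claw":0.55},{"tx":17.1,"ty":-1.2,"tz":12,"wx":0,"wy":0,"wz":9,"claw":0.55},{"tx":17.1,"ty":-1.2,"tz":14,"wx":0,"wy":0,"wz":9,"claw":0.55},{"tx":17.1,"ty":-1.2,"tz":14,"wx":0,"wy":0,"wz":9,"claw":0.55},{"tx":17.1,"ty":-1.2,"tz":14,"wx":0,"wy":0,"wz":9,"claw":0.55},{"tx":17.1,"ty":-1.2,"tz":14,"wx":0,"wy":0,"wz":9,"claw":0.55}]' 35; python3 - <<'E'
from h import *
for i in range(3): s,im,d=snap('wrist','wrist12.png')
p=s['position'];print(p,s['joints'],s['force'],s['width'])
print('pad',padfit(s,im,(.608,-.287),.047,angs=np.arange(-85,-4,5)))
plan(.6078,-.287,.0235,-45)
cv2.imwrite('pics/b12.png',cv2.resize(im[140:350,220:430],None,fx=2.8,fy=2.8))
E
```

```text
clock: 19.57
position: [0.611, -0.2847, 0.0651]
ee_rot: [-2.903, 1.2, -0.004]
force: [0.3, 0.1, -3.7]
width: 0.713
[ 0.61133705 -0.2853886   0.06583283] [ 0.40089206  0.68227443 -0.0678632   1.6102192   0.05687252  0.84690001
 -2.04487122] [-0.14660286 -0.31510684 -4.39067799] 0.7090853392009289
pad (array([ 0.6089, -0.2881]), np.float64(0.0455), np.float64(0.0002))
tx -0.14 ty 0.35 tz 4.22 wx -0.10 wy -0.20 wz 0.02 | rows 2
```

View pics/wrist12.png

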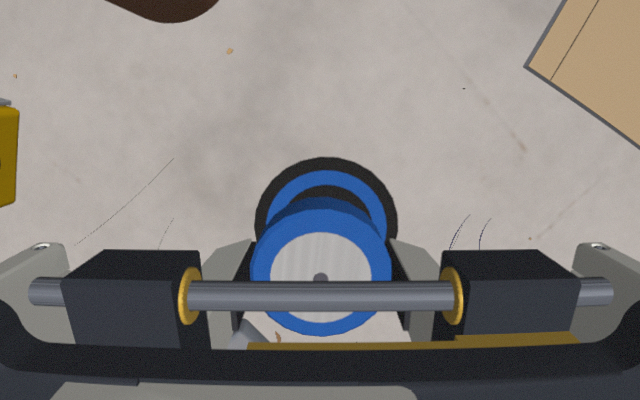

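View pics/b12.png

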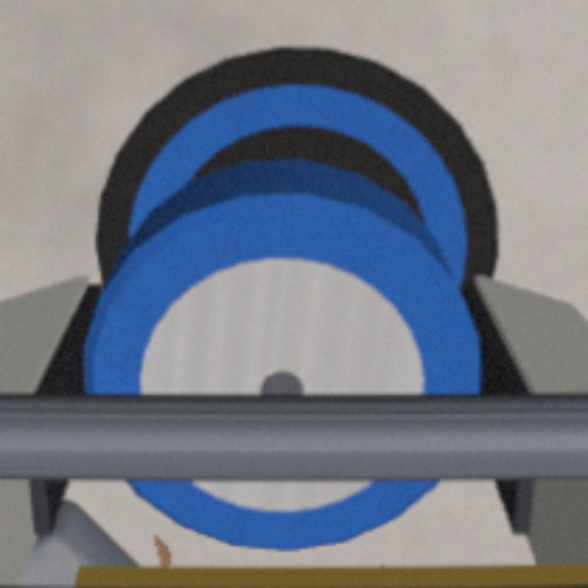

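```bash
python3 - <<'E'
from h import *
s=sensors.observe();p=s['position'];print(p)
print(R.from_rotvec(s['ee_rot']).inv().apply(onz('wrist',(320.7,280.4),p[2]+.0066,s)-p))
plan(.608,-.2870,.0235,-45)
E
```

```text
[ 0.61111897 -0.28549002  0.0656683 ]
[-0.00062152  0.00031938 -0.00660279]
tx -0.13 ty 0.33 tz 4.22 wx -0.10 wy -0.20 wz 0.02 | rows 2
```

```bash
python3 -m handwheel '[{"tx":-0.1,"ty":0.3,"tz":2,"wx":0,"wy":0,"wz":0,"claw":0.55},{"tx":-0.1,"ty":0.3,"tz":3.6,"wx":0,"wy":0,"wz":0,"claw":0.55},{"tx":-0.1,"ty":0.3,"tz":3.9,"wx":0,"wy":0,"wz":0,"claw":0.55},{"tx":-0.1,"ty":0.3,"tz":3.9,"wx":0,"wy":0,"wz":0,"claw":0.55},{"tx":-0.1,"ty":0.3,"tz":3.9,"wx":0,"wy":0,"wz":0,"claw":0.55},{"tx":-0.1,"ty":0.3,"tz":3.9,"wx":0,"wy":0,"wz":0,"claw":0.55}]' 35; python3 -c "
from h import *
plan(.608,-.2870,.0227,-45)"
```

```text
clock: 20.22
position: [0.608, -0.2869, 0.0257]
ee_rot: [-2.903, 1.202, -0.004]
force: [0.3, -0.2, -4.7]
width: 0.713
tx 0.01 ty 0.01 tz 0.30 wx -0.06 wy -0.13 wz 0.01 | rows 1
```

```bash
python3 -m handwheel '[{"tx":0.05,"ty":0,"tz":0.2,"wx":0,"wy":-0.1,"wz":0,"claw":0.55},{"tx":0.05,"ty":0,"tz":0.28,"wx":0,"wy":-0.1,"wz":0,"claw":0.55},{"tx":0.05,"ty":0,"tz":0.28,"wx":0,"wy":-0.1,"wz":0,"claw":0.55}]' 35;python3 -m handwheel '[{"tx":0,"ty":0,"tz":0.06,"wx":0,"wy":0,"wz":0,"claw":0.55},{"tx":0,"ty":0,"tz":0.06,"wx":0,"wy":0,"wz":0,"claw":0.55}]' 35
```

```text
clock: 20.47
position: [0.608, -0.2873, 0.0225]
ee_rot: [-2.902, 1.202, -0.0]
force: [-0.5, 0.4, 4.0]
width: 0.71
clock: 20.63
position: [0.608, -0.2872, 0.0225]
ee_rot: [-2.902, 1.202, -0.001]
force: [-3.5, 1.4, 9.6]
width: 0.709
```

```bash
python3 -m handwheel '[{"tx":0,"ty":0,"tz":-0.04,"wx":0,"wy":0,"wz":0,"claw":0.55},{"tx":0,"ty":0,"tz":-0.04,"wx":0,"wy":0,"wz":0,"claw":0.95},{"tx":0,"ty":0,"tz":-0.04,"wx":0,"wy":0,"wz":0,"claw":0.95},{"tx":0,"ty":0,"tz":-0.04,"wx":0,"wy":0,"wz":0,"claw":0.95},{"tx":0,"ty":0,"tz":-0.04,"wx":0,"wy":0,"wz":0,"claw":0.95},{"tx":0,"ty":0,"tz":-4,"wx":0,"wy":0,"wz":0,"claw":0.95},{"tx":0,"ty":0,"tz":-8,"wx":0,"wy":0,"wz":0,"claw":0.95},{"tx":0,"ty":0,"tz":-12,"wx":0,"wy":0,"wz":0,"claw":0.95},{"tx":0,"ty":0,"tz":-16,"wx":0,"wy":0,"wz":0,"claw":0.95},{"tx":0,"ty":0,"tz":-20,"wx":0,"wy":0,"wz":0,"claw":0.8},{"tx":0,"ty":0,"tz":-20,"wx":0,"wy":0,"wz":0,"claw":0.8},{"tx":0,"ty":0,"tz":-20,"wx":0,"wy":0,"wz":0,"claw":0.8}]'
python3 - <<'E'
from h import *
for i in range(3): s,im,d=snap('wrist','wrist13.png')
print(s['position'])
print('pad',padfit(s,im,(.608,-.2872),.047,angs=np.arange(-180,180,5)))
print('steel',steel(s,im,(.608,-.2872),.029,.027))
print('green pad',padfit(s,im,(.4128,-.327),.031,angs=np.arange(-180,180,5)),steel(s,im,(.4118,-.327),.029,.011))
plan(.50,-.02,.25,0)
E
```

```text
clock: 21.63
position: [0.6089, -0.2878, 0.2239]
ee_rot: [-2.902, 1.202, -0.007]
force: [0.3, -0.3, 0.1]
width: 0.815
[ 0.6069698  -0.28701049  0.21996343]
pad (array([ 0.6081, -0.2874]), np.float64(0.0462), np.float64(0.0004))
steel (array([ 0.6078, -0.2875]), 'n', np.int64(1606), 'rad', array([23.1, 23.1]))
green pad (array([ 0.4149, -0.3277]), np.float64(0.03), np.float64(0.006)) (array([ 0.4104, -0.3194]), 'n', np.int64(48), 'rad', array([7.1, 3.3]))
tx -26.42 ty -11.33 tz -2.99 wx -0.03 wy 0.24 wz -44.99 | rows 7
```

View pics/wrist13.png

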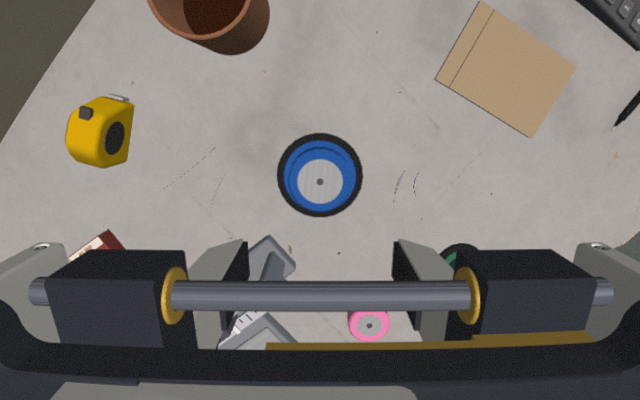

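Blue is centred, with its steel centre at (320,181), matching the pad within 0.4 mm. I go back over the scale with green in view.

```bash
python3 -c "
from h import *
plan(.45,-.17,.28,-4)"
```

```text
tx -19.36 ty 2.81 tz -6.00 wx -0.02 wy 0.24 wz -40.99 | rows 6
```

```bash
python3 -m handwheel '[{"tx":-3,"ty":0,"tz":-2,"wx":0,"wy":0,"wz":-6,"claw":0.6},{"tx":-7,"ty":1,"tz":-4,"wx":0,"wy":0,"wz":-13,"claw":0.6},{"tx":-11,"ty":2,"tz":-6,"wx":0,"wy":0,"wz":-20,"claw":0.6},{"tx":-15,"ty":2.5,"tz":-6,"wx":0,"wy":0,"wz":-27,"claw":0.6},{"tx":-18,"ty":2.8,"tz":-6,"wx":0,"wy":0,"wz":-34,"claw":0.6},{"tx":-19.4,"ty":2.8,"tz":-6,"wx":0,"wy":0,"wz":-41,"claw":0.6},{"tx":-19.4,"ty":2.8,"tz":-6,"wx":0,"wy":0,"wz":-41,"claw":0.6},{"tx":-19.4,"ty":2.8,"tz":-6,"wx":0,"wy":0,"wz":-41,"claw":0.6},{"tx":-19.4,"ty":2.8,"tz":-6,"wx":0,"wy":0,"wz":-41,"claw":0.6},{"tx":-19.4,"ty":2.8,"tz":-6,"wx":0,"wy":0,"wz":-41,"claw":0.6}]'
python3 - <<'E'
from h import *
for i in range(3): s,im,d=snap('wrist','wrist14.png')
print(s['position'],yawof())
print('green pad',padfit(s,im,(.4128,-.327),.031,angs=np.arange(-180,180,5)),steel(s,im,(.4112,-.327),.029,.009))
look('wrist',['poise_grip'],s,im,d)
cv2.imwrite('pics/g14.png',cv2.resize(im[150:240,400:520],None,fx=6,fy=6,interpolation=cv2.INTER_CUBIC))
E
```

```text
clock: 22.62
position: [0.451, -0.1707, 0.2803]
ee_rot: [-3.138, 0.114, 0.004]
force: [-0.1, 0.0, 1.1]
width: 0.599
[ 0.45097449 -0.17042412  0.2804202 ] -4.0736375460256395
green pad (array([ 0.4123, -0.3262]), np.float64(0.0307), np.float64(0.0007)) (array([ 0.4108, -0.327 ]), 'n', np.int64(120), 'rad', array([7.9, 7.6]))
wrist poise_grip 0.74 uv [251.6  45.3] n 1556 bb 233 20 272 79 mean [251.8  44.3] P [ 0.5787 -0.1224  0.1218]
```

View pics/wrist14.png

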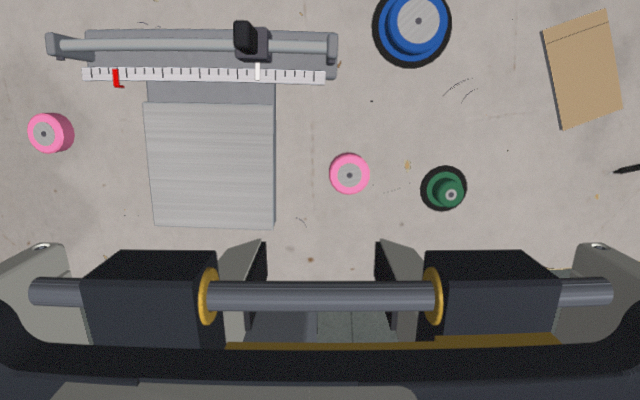

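Green is about 1.7 mm off its pad centre, well inside the ring. Pointer is at (257,71), red mark at (117,77), fin top at (244,38). Next I measure the bar geometry.

```bash
python3 - <<'E'
from h import *
s,im,d=snap('wrist')
h=cv2.cvtColor(im,cv2.COLOR_BGR2HSV)
red=((h[...,0]<6)|(h[...,0]>174))&(h[...,1]>150);red[:60]=0;red[95:]=0;red[:,:100]=0;red[:,135:]=0
v,u=np.nonzero(red);print('red',u.mean(),v.mean(),u.min(),u.max(),v.min(),v.max(),len(u))
cv2.imwrite('pics/r14.png',cv2.resize(im[15:105,40:140],None,fx=7,fy=6,interpolation=cv2.INTER_CUBIC))
cv2.imwrite('pics/p14.png',cv2.resize(im[15:105,220:345],None,fx=6,fy=6,interpolation=cv2.INTER_CUBIC))
for uv in ((75,45),(150,45),(200,45),(310,46),(117,72),(117,77),(117,84),(257,65),(257,70),(257,76),(245,33),(243,27),(258,37)): print(uv,np.round(dep('wrist',uv,d,s),4))
E
```

```text
red 115.98979591836735 78.05102040816327 113 123 69 86 98
(75, 45) [0.6043 0.0602 0.0809]
(150, 45) [ 0.5957 -0.0159  0.0791]
(200, 45) [ 0.5906 -0.0652  0.0798]
(310, 46) [ 0.5808 -0.1698  0.0805]
(117, 72) [0.5779 0.037  0.054 ]
(117, 77) [0.5729 0.0378 0.0544]
(117, 84) [0.5658 0.0392 0.0544]
(257, 65) [ 0.5702 -0.1142  0.0591]
(257, 70) [ 0.5653 -0.1137  0.059 ]
(257, 76) [ 0.5595 -0.1131  0.0593]
(245, 33) [ 0.5869 -0.1193  0.1303]
(243, 27) [ 0.5913 -0.1185  0.1316]
(258, 37) [ 0.5902 -0.1236  0.0931]
```

View pics/r14.png

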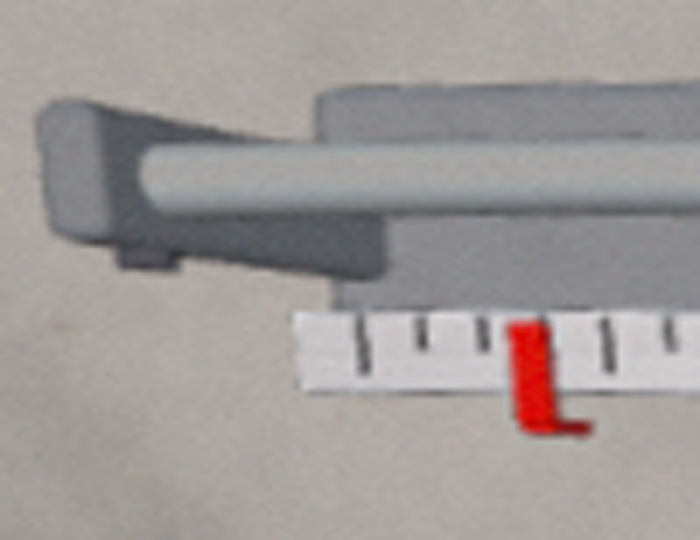

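View pics/p14.png

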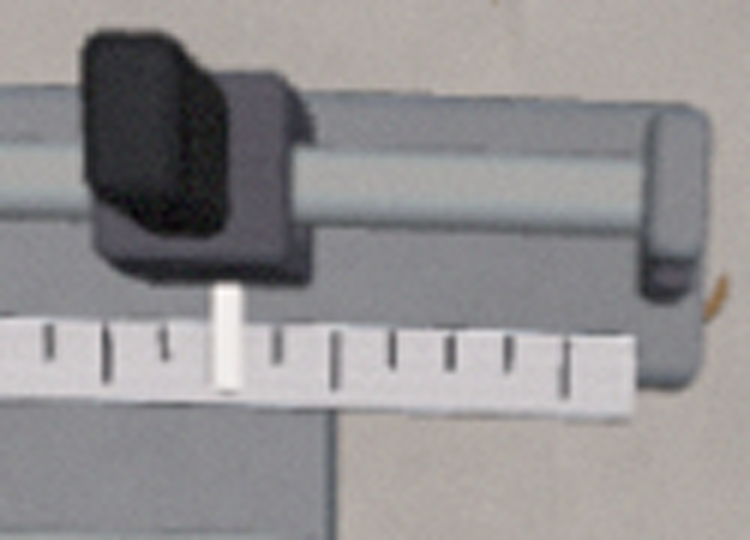

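```bash
python3 - <<'E'
from h import *
s,im,d=snap('wrist')
print(s['position'])
A=onz('wrist',(82.9,80),.054,s);B=onz('wrist',(325.3,84.2),.054,s);print('ledge yaw',np.degrees(np.arctan2(*(A-B)[:2])))
C=onz('wrist',(62,44.7),.081,s);D=onz('wrist',(325,46.7),.081,s);print('bar yaw',np.degrees(np.arctan2(*(C-D)[:2])),C,D)
t=np.radians(5.7);uy=np.array([np.sin(t),np.cos(t)]);ux=np.array([np.cos(t),-np.sin(t)])
for n,uv,z in (('red a',(115.6,70),.0545),('red b',(116.9,84),.0545),('ptr a',(258,64),.059),('ptr b',(258,78),.059),('ptr b z.056',(258,78),.056),('fin',(244,38),.132),('barL',(62,44.7),.081),('barR',(325,46.7),.081)):
    X=onz('wrist',uv,z,s);print(n,np.round(X,4),'along',round(X[:2]@uy,4),'across',round(X[:2]@ux,4))
# fin top face: depth pixels between .128 and .135
yy,xx=np.mgrid[10:80,225:280];uv=np.c_[xx.ravel(),yy.ravel()]
m,T=campose('wrist',s);p=cv2.undistortPoints(uv.astype(float).reshape(-1,1,2),m['K'],np.array([m['k1'],0,0,0,0.]))[:,0]
q=d[uv[:,1],uv[:,0]];W=(np.c_[p,np.ones(len(p))]*q[:,None])@T[:3,:3].T+T[:3,3]
k=(W[:,2]>.129)&(q>0);F=W[k];print(len(F),'fin top',np.round(F.mean(0),4),'along',np.round([(F[:,:2]@uy).min(),(F[:,:2]@uy).max()],4),'across',np.round([(F[:,:2]@ux).min(),(F[:,:2]@ux).max()],4))
E
```

```text
[ 0.45074821 -0.17012294  0.28070428]
ledge yaw 6.049561089130852
bar yaw 6.015755142292837 [0.6061775  0.07416559 0.081     ] [ 0.57899699 -0.18375749  0.081     ]
red a [0.5799 0.038  0.0545] along 0.0954 across 0.5733
red b [0.5656 0.0395 0.0545] along 0.0955 across 0.5589
ptr a [ 0.571  -0.1152  0.059 ] along -0.0579 across 0.5796
ptr b [ 0.5574 -0.1137  0.059 ] along -0.0578 across 0.5659
ptr b z.056 [ 0.5576 -0.1132  0.056 ] along -0.0573 across 0.5661
fin [ 0.5828 -0.1183  0.132 ] along -0.0598 across 0.5917
barL [0.6062 0.0742 0.081 ] along 0.134 across 0.5958
barR [ 0.579  -0.1838  0.081 ] along -0.1253 across 0.5944
443 fin top [ 0.5863 -0.1165  0.1308] along [-0.0642 -0.051 ] across [0.5843 0.6059]
```

```bash
python3 -c "
from h import *
plan(.5864,-.1165,.19,-6)"
```

```text
tx 13.18 ty -6.28 tz 9.06 wx -0.07 wy 0.10 wz 1.98 | rows 5
```

```bash
python3 -m handwheel '[{"tx":3,"ty":-1.5,"tz":2,"wx":0,"wy":0,"wz":1,"claw":0.5},{"tx":6,"ty":-3,"tz":4,"wx":0,"wy":0,"wz":2,"claw":0.5},{"tx":9,"ty":-4.5,"tz":6,"wx":0,"wy":0,"wz":2,"claw":0.5},{"tx":12,"ty":-6,"tz":8,"wx":0,"wy":0,"wz":2,"claw":0.5},{"tx":13.2,"ty":-6.3,"tz":9,"wx":0,"wy":0,"wz":2,"claw":0.5},{"tx":13.2,"ty":-6.3,"tz":9,"wx":0,"wy":0,"wz":2,"claw":0.5},{"tx":13.2,"ty":-6.3,"tz":9,"wx":0,"wy":0,"wz":2,"claw":0.5},{"tx":13.2,"ty":-6.3,"tz":9,"wx":0,"wy":0,"wz":2,"claw":0.5},{"tx":13.2,"ty":-6.3,"tz":9,"wx":0,"wy":0,"wz":2,"claw":0.5}]'
python3 - <<'E'
from h import *
for i in range(3): s,im,d=snap('wrist','wrist15.png')
print(s['position'],yawof())
t=np.radians(6);uy=np.array([np.sin(t),np.cos(t)]);ux=np.array([np.cos(t),-np.sin(t)])
yy,xx=np.mgrid[100:330,240:400];uv=np.c_[xx.ravel(),yy.ravel()]
m,T=campose('wrist',s);p=cv2.undistortPoints(uv.astype(float).reshape(-1,1,2),m['K'],np.array([m['k1'],0,0,0,0.]))[:,0]
q=d[uv[:,1],uv[:,0]];W=(np.c_[p,np.ones(len(p))]*q[:,None])@T[:3,:3].T+T[:3,3]
k=(W[:,2]>.129)&(W[:,2]<.136)&(q>0);F=W[k];print(len(F),'fin',np.round(F.mean(0),4),'along',(F[:,:2]@uy).min(),(F[:,:2]@uy).max(),'across',(F[:,:2]@ux).min(),(F[:,:2]@ux).max(), 'tcp',s['position'][:2]@uy,s['position'][:2]@ux)
E
```

```text
clock: 23.67
position: [0.586, -0.1171, 0.192]
ee_rot: [-3.137, 0.166, 0.0]
force: [-1.0, -0.6, 0.1]
width: 0.5
[ 0.58612817 -0.11698795  0.19212475] -6.054287807595023
610 fin [ 0.5879 -0.1164  0.1309] along -0.06102952353064933 -0.0474058846234772 across 0.5861255595777755 0.6074819205586947 tcp -0.05508000444082305 0.5951458669861209
```

View pics/wrist15.png

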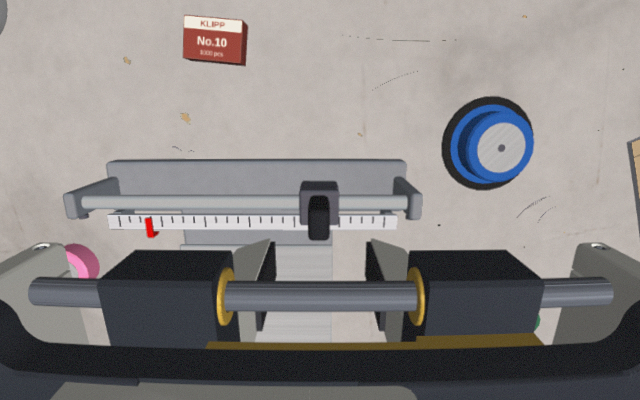

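The bar lies level in the picture, so the yaw matches, and the fin at (318,217) is centred between the jaws. Descending.

```bash
python3 -m handwheel '[{"tx":0.1,"ty":-0.1,"tz":3,"wx":0,"wy":0,"wz":0,"claw":0.5},{"tx":0.1,"ty":-0.1,"tz":6,"wx":0,"wy":0,"wz":0,"claw":0.5},{"tx":0.1,"ty":-0.1,"tz":7.5,"wx":0,"wy":0,"wz":0,"claw":0.5},{"tx":0.1,"ty":-0.1,"tz":7.5,"wx":0,"wy":0,"wz":0,"claw":0.5},{"tx":0.1,"ty":-0.1,"tz":7.5,"wx":0,"wy":0,"wz":0,"claw":0.5},{"tx":0.1,"ty":-0.1,"tz":7.5,"wx":0,"wy":0,"wz":0,"claw":0.5}]' 12; python3 -m handwheel '[{"tx":0,"ty":0,"tz":0,"wx":0,"wy":0,"wz":0,"claw":0.3},{"tx":0,"ty":0,"tz":0,"wx":0,"wy":0,"wz":0,"claw":0.2},{"tx":0,"ty":0,"tz":0,"wx":0,"wy":0,"wz":0,"claw":0.15},{"tx":0,"ty":0,"tz":0,"wx":0,"wy":0,"wz":0,"claw":0.1},{"tx":0,"ty":0,"tz":0,"wx":0,"wy":0,"wz":0,"claw":0.05},{"tx":0,"ty":0,"tz":0,"wx":0,"wy":0,"wz":0,"claw":0.05},{"tx":0,"ty":0,"tz":0,"wx":0,"wy":0,"wz":0,"claw":0.05}]' 12
```

```text
clock: 24.32
position: [0.5883, -0.1154, 0.1175]
ee_rot: [-3.136, 0.165, -0.001]
force: [-0.3, -0.4, 0.6]
width: 0.499
clock: 24.9
position: [0.5876, -0.1153, 0.1162]
ee_rot: [-3.136, 0.164, 0.002]
force: [-1.1, 0.3, 3.0]
width: 0.156
```

```bash
python3 -m handwheel '[{"tx":0,"ty":-0.5,"tz":0,"wx":0,"wy":0,"wz":0,"claw":0.05},{"tx":0,"ty":-2,"tz":0,"wx":0,"wy":0,"wz":0,"claw":0.05},{"tx":0,"ty":-4,"tz":0,"wx":0,"wy":0,"wz":0,"claw":0.05},{"tx":0,"ty":-6,"tz":0,"wx":0,"wy":0,"wz":0,"claw":0.05},{"tx":0,"ty":-8,"tz":0,"wx":0,"wy":0,"wz":0,"claw":0.05},{"tx":0,"ty":-10,"tz":0,"wx":0,"wy":0,"wz":0,"claw":0.05},{"tx":0,"ty":-12,"tz":0,"wx":0,"wy":0,"wz":0,"claw":0.05},{"tx":0,"ty":-13.5,"tz":0,"wx":0,"wy":0,"wz":0,"claw":0.05},{"tx":0,"ty":-14.5,"tz":0,"wx":0,"wy":0,"wz":0,"claw":0.05},{"tx":0,"ty":-14.5,"tz":0,"wx":0,"wy":0,"wz":0,"claw":0.05},{"tx":0,"ty":-14.5,"tz":0,"wx":0,"wy":0,"wz":0,"claw":0.05}]' 15; python3 - <<'E'
from h import *
for i in range(2): s,im,d=snap('wrist','wrist16.png')
print(s['position'],s['force'],s['width'],yawof())
s2,im2,d2=snap('scene');cv2.imwrite('pics/sc16.png',cv2.resize(im2[160:270,260:400],None,fx=5,fy=5,interpolation=cv2.INTER_CUBIC))
E
```

```text
clock: 25.82
position: [0.6031, 0.0296, 0.1162]
ee_rot: [-3.136, 0.163, 0.001]
force: [4.3, 0.8, 0.9]
width: 0.149
[0.60297726 0.02870153 0.11620658] [4.02199142 1.48342727 0.17378811] 0.15160790378984987 -6.0457052121150685
```

View pics/wrist16.png

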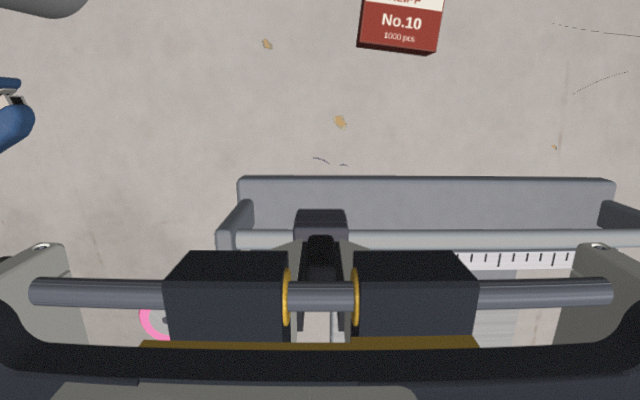

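View pics/sc16.png

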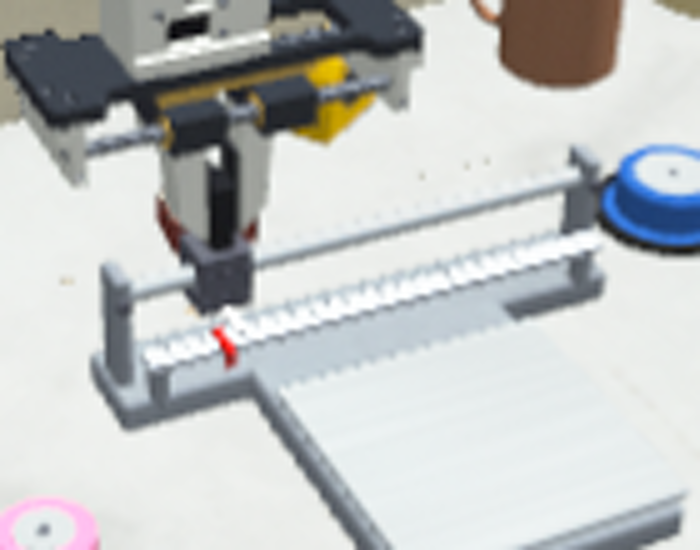

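The pointer sits just short of the red mark (at about (232,325) against (226,345) in the zoom). About 8.3 mm remain.

```bash
python3 -m handwheel '[{"tx":0,"ty":-0.4,"tz":0,"wx":0,"wy":0,"wz":0,"claw":0.05},{"tx":0,"ty":-0.7,"tz":0,"wx":0,"wy":0,"wz":0,"claw":0.05},{"tx":0,"ty":-0.75,"tz":0,"wx":0,"wy":0,"wz":0,"claw":0.05},{"tx":0,"ty":-0.75,"tz":0,"wx":0,"wy":0,"wz":0,"claw":0.05},{"tx":0,"ty":-0.75,"tz":0,"wx":0,"wy":0,"wz":0,"claw":0.05},{"tx":0,"ty":-0.75,"tz":0,"wx":0,"wy":0,"wz":0,"claw":0.05}]' 15; python3 -c "
from h import *
for i in range(2): snap('wrist')
p=sensors.observe()['position'];print(p,sensors.observe()['force'],'along',p[0]*.1045+p[1]*.9945)"
```

```text
clock: 26.47
position: [0.6038, 0.0364, 0.1162]
ee_rot: [-3.136, 0.165, 0.001]
force: [6.2, -2.7, 0.5]
width: 0.152
[0.60377202 0.03634123 0.1162114 ] [ 5.3142391  -1.27403243 -0.46620048] along 0.09923553295415083
```

```bash
python3 -m handwheel '[{"tx":0,"ty":-0.06,"tz":0,"wx":0,"wy":0,"wz":0,"claw":0.05},{"tx":0,"ty":-0.06,"tz":0,"wx":0,"wy":0,"wz":0,"claw":0.05},{"tx":0,"ty":-0.06,"tz":0,"wx":0,"wy":0,"wz":0,"claw":0.05},{"tx":0,"ty":-0.06,"tz":0,"wx":0,"wy":0,"wz":0,"claw":0.4},{"tx":0,"ty":-0.06,"tz":0,"wx":0,"wy":0,"wz":0,"claw":0.5},{"tx":0,"ty":-0.06,"tz":0,"wx":0,"wy":0,"wz":0,"claw":0.5},{"tx":0,"ty":-0.06,"tz":-3,"wx":0,"wy":0,"wz":0,"claw":0.5},{"tx":0,"ty":-0.06,"tz":-7,"wx":0,"wy":0,"wz":0,"claw":0.5},{"tx":-3,"ty":-0.06,"tz":-11,"wx":0,"wy":0,"wz":0,"claw":0.5},{"tx":-7,"ty":-0.06,"tz":-14,"wx":0,"wy":0,"wz":0,"claw":0.5},{"tx":-9,"ty":-0.06,"tz":-14,"wx":0,"wy":0,"wz":0,"claw":0.5},{"tx":-9,"ty":-0.06,"tz":-14,"wx":0,"wy":0,"wz":0,"claw":0.5}]' 15; python3 - <<'E'
from h import *
for i in range(4): s,im,d=snap('wrist','wrist17.png')
print(s['position'],s['clock'],yawof())
cv2.imwrite('pics/p17.png',cv2.resize(im[40:160,230:400],None,fx=4.5,fy=4.5,interpolation=cv2.INTER_CUBIC))
E
```

```text
clock: 27.57
position: [0.5098, 0.0479, 0.259]
ee_rot: [-3.136, 0.16, 0.001]
force: [0.1, 0.5, -0.9]
width: 0.502
[0.51379331 0.04625422 0.25635516] 27.7167 -6.000969876463848
```

View pics/wrist17.png

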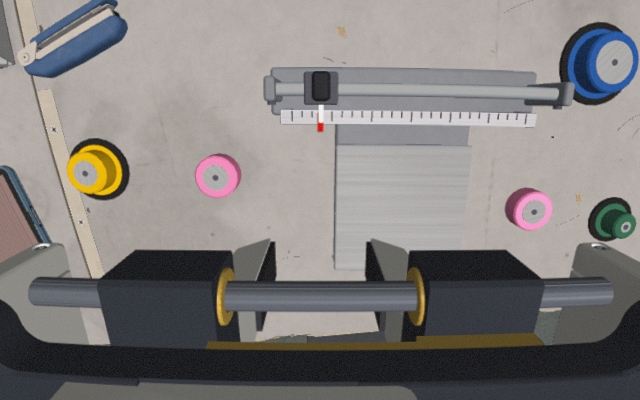

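View pics/p17.png

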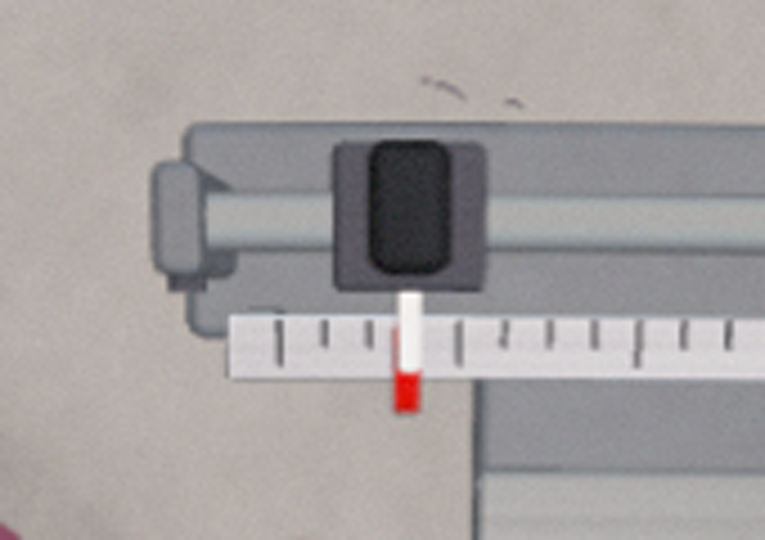

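The pointer (x≈410 in the zoom) overlaps the red mark (394–420), under 1 mm off centre. One last look at the whole scene.

```bash
python3 - <<'E'
from h import *
for n in ('top','scene'):
    s,im,d=snap(n,n+'f.png'); look(n,['stapler','staple_box'],s,im,d,1)
E
```

```text
top stapler 0.74 uv [228.  176.2] n 518 bb 211 162 250 184 mean [230.6 173.8] P [0.6808 0.3071 0.0285]
top staple_box 0.67 uv [334.1 161.7] n 208 bb 326 154 342 168 mean [334.3 161. ] P [ 0.7227 -0.0359  0.0255]
scene stapler 0.57 uv [187.3 247.1] n 823 bb 165 230 213 263 mean [189.5 246.8] P [0.6755 0.3121 0.0292]
scene staple_box 0.67 uv [307.9 203.1] n 86 bb 292 198 311 208 mean [304.2 202.8] P [ 0.7072 -0.0479  0.019 ]
```

View pics/scenef.png

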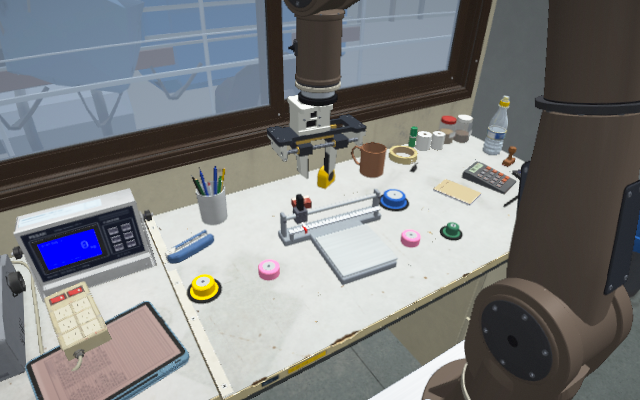

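The scene view shows the weights on their own pads at (204,288), (394,199) and (451,230). The poise stands at the red mark, the stapler and staple box have not moved, and the gripper is clear.

```bash
python3 -c "
from h import *
print(arm.sign_off())"
```

```text
the job is handed in; nothing more can be done
None
```

I moved the three weights one at a time, top down (green, yellow, blue), and set each on the pad of its own colour. Each was lowered until the wrist felt contact (about 7–11 N) before I let go. I then slid the poise along the beam to the red marker and released it. The job was handed in at about 28 s on the robot's clock.

Last checks, all from the camera images:

| Item | Off centre |
|---|---|
| Blue weight | about 0.4 mm |
| Yellow weight | under 1 mm |
| Green weight | about 1.5–1.7 mm |
| Poise pointer, from the middle of the red marker | about 0.7 mm |

- **Green weight:** it is the least exact of the three. I left it because it sits well inside its ring, and moving it after the poise would have broken the order asked.
- **Conflicting readings:** an early outline fit put green dead centre. That fit included the disc's side wall, so I trusted the steel-centre reading instead. One later reading of green, partly hidden by the gripper, was also poor and I discarded it.
- **Bystanders:** the top view shows the stapler and staple box where they started. I touched neither, nor the pink look-alikes.

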